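# Free the top tumbler from a nested stack and set it under the tap

### The arm

A 6-joint arm with a two-finger parallel gripper is mounted at the origin on the work surface. World frame = base frame: x ahead of the robot, y to its left, z up, the work surface at z = 0. Lengths are in mm, angles in rad, forces in N, time in s.
With the tool pointing down it reaches from about 275 to 750 mm from the base axis. Payload 10.2 kg.
Tool frame: the origin (TCP) lies at the very end of the fingers, on their centre line; the grasp point (between the pads) lies 19 mm behind it; z points along the fingers, x is the direction in which the jaws open and shut, and the axes are right-handed (so a half turn about z gives the same grasp; the last joint's range is limited). The gripper opens to 85 mm and grips with 20 to 120 N. Pads are 22 mm wide; open, the fingers measure 114 mm over their backs; the gripper's body (76 mm by 85 mm) begins 54 mm behind the grasp point. The pads swing forward as they close: fully open they stand 13 mm farther back than shut.
Start: joints at [-1.389, 0.313, 1.498, -0, 1.331, -0.223], TCP at [206.751, -482.582, 231.294] pointing down, gripper open.
Joint ranges: [-2.94, 2.94], [-0.97, 2.17], [0.19, 2.56], [-1.23, 4.37], [0.02, 3.11], [-2.88, 2.88]. Speed limits (rad/s): [2.39, 2.39, 3.01, 3.14, 3.14, 3.14].

### API

Orientations are given as a unit quaternion [w, x, y, z].
In Python, from rig import ctrl, cams gives the robot as it stands.
- The arm moves only by the tool play_rows, never from a script. Its argument "steps" is a list of rows, each a list of 2 entries, a list of its own where there are three numbers: the shift along the tool's x, y, z normalised to -1 to 1, where 1 is 0.75 m, then the turn, a rotation vector about the tool's x, y, z normalised to -1 to 1, where 1 is 45 degrees. A call has 1 to 20 rows; each row shifts and turns the commanded pose from where the row before left it, along the tool's axes as they then stand; what a row does not reach is not made up. A row lasts 1/10 s, in which the tool goes at most 50 mm and 8.59 degrees, less where a joint would pass 70% of its speed; a pose out of reach is approached as far as the arm can. A call with a number of a shift or a turn outside -1 to 1 is refused whole. A call with a gripper value outside its range is refused whole. "grip" is the closure, from 0 (fully open) to 1 (shut), set as the call begins (left out, the last holds). The fingers move at their own pace and stop on an object; "squeeze" is the grip in N (left out, the last holds). Time passes only in rows, so rows that do not move let the fingers close. It gives the time, the measured TCP pose, the force and the opening at its end, in the units of the state.
- ctrl.sense(): the state, without advancing time (a new reading comes with each control period).
- cams.capture(name): name is "scene" or "top"; returns the picture (420x560x3 uint8, red, green, blue); there is no depth.
- cams.camera_info(name): a dict with "fx", "fy", "cx", "cy" (pixels), "xyz" and "attitude" of the camera in the world. Camera axes: x right, y up, looking along -z (the intrinsics and any distortion apply to the point x, -y, -z); pixel columns grow to the right and rows downward; lengths in mm; the calibration is good to about 2 mm. A picture is of the moment at which its call begins. camera_info takes no time and is no camera call.
- ctrl.finish_job(): hands the job in, once; it reports no verdict.
Trained networks look in the newest picture that a camera, given by its name, has taken for a name from the list of things; names that differ only in an ending like _2 or _b are one class to them, and where a whole thing is asked for, a point or a joint stands for the part that bears it (a point fixed in the world has none). Each returns a list of dicts, best first, with "p" (0 to 1); they miss things now and then, are a little off and sometimes report something else, mostly with a low value. They report only what shows in the picture. A call takes as long as a camera call. They do not tell look-alikes from the thing itself.
- cams.search_frame(camera, thing): "rect" ([centre column, centre row, width, height] in pixels, round what is visible of it).
- cams.tip_of(camera, thing): "pixel" ([column, row] in pixels: a listed point, or the origin of a listed thing).
The state is a dict: "time_s": time; "joints": joint angles; "dq": joint speeds; "tau": joint torques, N m; "eef_pos": TCP position; "ee_rot": TCP orientation; "force": force on the tool from outside, world axes, zero at the start; "wrist_torque": the same for the moment, N m; "grip_width": opening from 0.0 (shut) to 1.0 (fully open).
Only numpy, scipy, OpenCV 4.12 (cv2) and the standard library are available. Lean on these libraries where they do the work, as an engineer would, in place of code of your own. Each camera call takes 0.05 s, during which the arm holds its last target.

### The job

Take the top tumbler off the nested stack of small tumblers: break it loose and lift it straight up until it is clear, leaving the other three standing where they are, then stand it upright on the counter and let go. Pick it up again by its lower body, below the rim, so that it fits in under the low tap nozzle, and leave it standing upright on the drip tray, centred under the nozzle. Do not tip the tumbler over, and leave everything else on the counter where it is.

Things in the scene. Friction and masses are not known exactly. Their poses are not given: they have to be found in the camera images.
- tumbler_mid (a point): Top one of the stack of four equal small tumblers: hard plastic, green, white inside and lip, round, tapered, 96 mm tall, 68 mm across the rim, 54.6 mm across the foot (60 mm at 40 mm up), wall 1.8 mm, about 80 g. Point: its centre, 48 mm above the foot; z axis up to the mouth. Nested, the upper 36 mm of its outside is bare; any lower is the next one's rim.
- second_mid (a point): The next small tumbler down, nested 36 mm below the top one. Point: its centre, 48 mm above its foot, z up. Three springy ribs inside it hold the top one: to pull that loose takes 0.8 to 1.3 N besides its weight, fading over the first 15 mm; it is out after rising 60 mm. The three lower tumblers are held down only by their weight, about 2.6 N.
- third_mid (a point): One of the identical small tumblers left standing in the stack (second from the bottom). This point is the centre of the tumbler, 48 mm above its foot. Own z axis up.
- bottom_mid (a point): One of the identical small tumblers left standing in the stack (the lowest, standing on the counter). This point is the centre of the tumbler, 48 mm above its foot. Own z axis up. The counter about 0.5 m straight ahead of the robot is always bare.
- nozzle (a point): Underside centre of the steel tap nozzle, 21 mm across, 153 mm above the counter: 35 mm over the rim of a small tumbler on the drip tray. Its x axis points level to the tap column 115 mm away (38 mm thick, 245 mm tall, foot 64 mm across). A 17 mm spout runs from the column at 224 mm height and bends down to the nozzle; a lever lies above it at 272 mm. The sides away from the column are open.
- grate (a point): Point on the flat slotted steel grate of the low black drip tray, straight below the nozzle; the grate is 22 mm above the counter, the tray 150 mm (along own x, centred on this point) by 130 mm. Fixed together with the tap. Same axes as the nozzle.
- large_tumblers_mid (a point): Bystander: stack of three large tumblers of the same make, 92 mm across the rim, 66 mm across the foot, 196 mm tall together; this point is half-way up. Not to be used.
- carton_mid (a point): Bystander: blue and cream drink carton, 64 x 90 mm, 170 mm tall plus a 12 mm white cap; this point is its centre, 85 mm up.
- canister_mid (a point): Bystander: steel canister with dark lid and black knob, 88 mm across, 123 mm tall with the knob; this point is on its axis 55 mm up.
Things that resemble listed ones, but are neither listed nor needed, are in the scene too. Leave any pink or purple look-alike of the part that bears tumbler_mid alone.

How it is judged:
By the outcome, as a careful person would: the job done as asked, in the order asked, and still so for the second after the job is handed in, with the robot touching nothing.
It also fails if it takes over 58 s, if anything falls off the work surface, if the arm or the gripper's body presses on something with over 40 N, if the wrist force passes 120 N, or if a joint passes its speed limit or range.

## Working session

There is one attempt and no reset: what is moved stays moved. The work goes in short steps, Python scripts to look and compute and a tool call to move; the robot and the scene stay as the last step left them, time stands still between calls to the robot, and variables do not carry over. Pictures are saved under pics/ and viewed, and the job is handed in when it is done.

Besides the shell and the picture viewer there is one more tool, called after "Call:" as name(argument=value, ...) on one line, values as JSON. play_rows: Moves the arm, as the interface text tells. Its arguments: {"type":"object","properties":{"steps":{"type":"array"},"grip":{"type":"number"},"squeeze":{"type":"number"}},"required":["steps"]}

```bash
mkdir -p pics
cat > h.py <<'E'
import numpy as np, cv2
from rig import ctrl, cams
from scipy.spatial.transform import Rotation as R
def cap(n,f):
    im=cams.capture(n); cv2.imwrite('pics/'+f,im[:,:,::-1]); return im
E
python3 - <<'E'
from h import *
print(ctrl.sense())
for n in('scene','top'):
    print(n,cams.camera_info(n)); cap(n,n+'1.png')
    for t in ['tumbler_mid','second_mid','third_mid','bottom_mid','nozzle','grate','large_tumblers_mid','carton_mid','canister_mid']:
        print(t,[(np.round(d['pixel'],1).tolist(),round(d['p'],2)) for d in cams.tip_of(n,t)][:4])
E
```

```text
{'time_s': 0.0, 'joints': array([-1.38937523e+00,  3.13436766e-01,  1.49838329e+00,  2.11021895e-05,
        1.33096041e+00, -2.23421660e-01]), 'dq': array([-1.20955535e-03, -5.06068898e-05,  4.12306792e-05,  1.18277831e-04,
       -9.01209324e-04, -1.34546889e-04]), 'tau': array([-3.11790127e-04, -4.12269008e+01, -2.59743136e+01, -2.35941025e-04,
        4.22258847e-03,  9.59124780e-09]), 'eef_pos': array([ 206.72545672, -482.34049824,  230.76208254]), 'ee_rot': array([-4.35774205e-04,  8.34826066e-01, -5.50513475e-01, -4.03648018e-04]), 'force': array([ 0.71610445, -0.96681869, -0.2687098 ]), 'wrist_torque': array([ 0.03533231, -0.01383994, -0.04478786]), 'grip_width': 1.0006506210994595}
scene {'fx': 498.51430742610904, 'fy': 498.51430742610904, 'cx': 280.09425321140594, 'cy': 209.4912927769304, 'xyz': array([1402.86078366,  291.25396429,  886.79601802]), 'attitude': array([0.5002659 , 0.23819569, 0.35577322, 0.7526103 ])}
tumbler_mid [([185.5, 149.3], 0.82), ([203.5, 158.5], 0.79), ([150.9, 172.3], 0.78), ([156.2, 205.2], 0.66)]
second_mid [([186.5, 160.3], 0.73)]
third_mid [([18
[... 223 characters left out ...]
11.1], 0.58)]
top {'fx': 379.39954987943844, 'fy': 379.39954987943844, 'cx': 277.91775570863405, 'cy': 215.53333372998134, 'xyz': array([ 419.96012142, -102.46609428, 1156.31995771]), 'attitude': array([-0.70371032, -0.04402334,  0.02820052,  0.70856084])}
tumbler_mid [([396.0, 290.4], 0.88), ([428.2, 245.1], 0.87), ([393.8, 209.5], 0.84), ([399.9, 248.1], 0.72)]
second_mid [([396.7, 245.8], 0.54)]
third_mid [([387.7, 252.2], 0.5), ([127.2, 209.1], 0.23)]
bottom_mid [([390.2, 251.9], 0.49)]
nozzle [([126.7, 205.8], 0.63), ([388.9, 249.1], 0.52)]
grate [([145.0, 217.0], 0.83)]
large_tumblers_mid [([336.8, 198.8], 0.95)]
carton_mid [([267.7, 181.2], 0.76)]
canister_mid [([201.0, 158.7], 0.82)]
```

View pics/scene1.png

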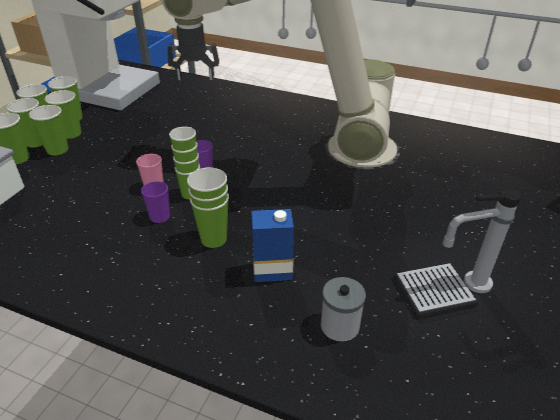

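View pics/top1.png

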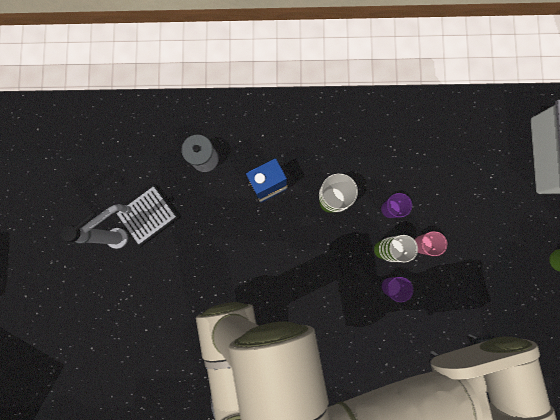

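Run:
```python
import cv2,numpy as np
a=cv2.imread('pics/scene1.png')[110:260,120:270];b=cv2.imread('pics/top1.png')[170:320,320:470]
cv2.imwrite('pics/crop1.png',np.hstack([cv2.resize(x,(400,400),interpolation=2) for x in(a,b)]))
```

```text
(no output)
```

View pics/crop1.png

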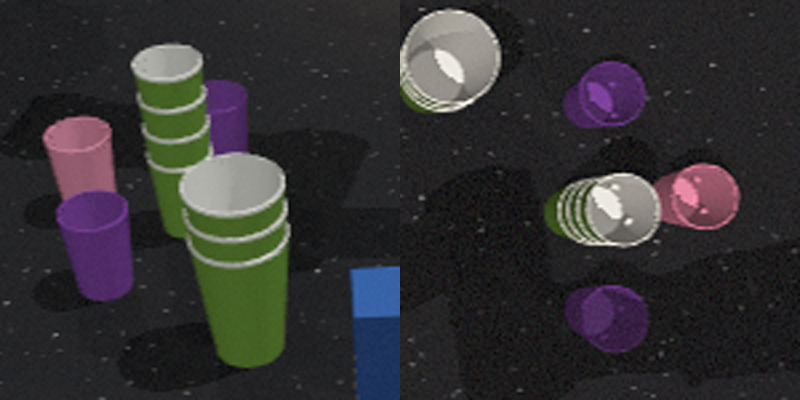

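Candidates: the green stack (scene 184,148 / top 400,248), pink single (151,172 / 432,243), purple singles (157,203 / 397,206) and (203,158 / 398,289), large green stack (209,207 / 337,195), and far green cups at the scene's left edge. By the description it is the green four-stack. The crop shows four white rims there.

```bash
cat >> h.py <<'E'
def cam(n):
    c=cams.camera_info(n); q=c['attitude']; M=R.from_quat([q[1],q[2],q[3],q[0]]).as_matrix(); return c,M,np.array(c['xyz'])
def proj(n,P):
    c,M,o=cam(n); p=(np.atleast_2d(P)-o)@M; return np.c_[c['cx']+c['fx']*p[:,0]/-p[:,2], c['cy']+c['fy']*-p[:,1]/-p[:,2]]
def ray(n,u):
    c,M,o=cam(n); d=M@np.array([(u[0]-c['cx'])/c['fx'],-(u[1]-c['cy'])/c['fy'],-1.]); return o,d
def atz(n,u,z):
    o,d=ray(n,u); return o+d*(z-o[2])/d[2]
def tri(us,ut):
    A=[];b=[]
    for n,u in(('scene',us),('top',ut)):
        o,d=ray(n,u); d=d/np.linalg.norm(d); Q=np.eye(3)-np.outer(d,d); A.append(Q); b.append(Q@o)
    return np.linalg.lstsq(np.vstack(A),np.hstack(b),rcond=None)[0]
def circ(c,z,r,n=60):
    t=np.linspace(0,2*np.pi,n); return np.c_[c[0]+r*np.cos(t),c[1]+r*np.sin(t),np.full(n,z)]
E
python3 - <<'E'
from h import *
np.set_printoptions(precision=1,suppress=True)
print('cup rim/mid',tri([185.5,149.3],[399.9,248.1]),atz('scene',[185.5,149.3],156),atz('top',[399.9,248.1],156))
print('noz',tri([446.6,241.1],[126.7,205.8]),atz('scene',[446.6,241.1],153),atz('top',[126.7,205.8],153))
print('grate',tri([434.4,286],[145,217]),atz('scene',[434.4,286],22),atz('top',[145,217],22))
for n,s,t,z in [('large',[209.2,207.9],[336.8,198.8],98),('carton',[273,243.4],[267.7,181.2],85),('can',[344.4,311.1],[201,158.7],55)]:
    print(n,tri(s,t),atz('scene',s,z),atz('top',t,z))
for n,s,t in [('pink',[150.9,172.3],[428.2,245.1]),('pur1',[156.2,205.2],[393.8,209.5]),('pur2',[203.5,158.5],[396,290.4])]: print(n,atz('scene',s,48),atz('top',t,48))
# grate segmentation & overlay
E
```

```text
cup rim/mid [ 433.3 -396.6  150.4] [ 440.5 -387.5  156. ] [ 434.7 -398.2  156. ]
noz [550.8 319.9 167. ] [534.7 319.8 153. ] [552.5 326.5 153. ]
grate [536.7 324.7  14.7] [546.  321.4  22. ] [535.2 325.4  22. ]
large [ 574.9 -245.3   96.7] [ 576.3 -245.    98. ] [ 574.5 -244.7   98. ]
carton [627.5 -49.7  91.8] [620.6 -51.8  85. ] [629.1 -50.   85. ]
can [709.6 153.9  37.4] [724.  156.6  55. ] [705.  150.1  55. ]
pink [ 445.2 -516.    48. ] [ 444.4 -511.6   48. ]
pur1 [ 569.1 -415.5   48. ] [ 548.7 -416.7   48. ]
pur2 [ 321.7 -410.7   48. ] [ 315.8 -414.4   48. ]
```

Run:
```python
from h import *
from scipy.optimize import minimize
np.set_printoptions(precision=1,suppress=True)
S=cv2.imread('pics/scene1.png');T=cv2.imread('pics/top1.png')
def circs(c): 
    return [(27.3,0),]+[(34,96+36*k) for k in range(4)]+[(27.3+6.7*.6,60)]
def edges(img): return cv2.GaussianBlur(img,(0,0),0.8).astype(float)
# rim fit: white lip score = brightness along circle at r=33 minus outside at r=38 (visible parts)
def samp(g,n,P):
    p=proj(n,P).astype(np.float32); return cv2.remap(g,p[:,0].reshape(1,-1),p[:,1].reshape(1,-1),cv2.INTER_LINEAR)[0].astype(float)
gs=S.min(2);gt=T.min(2)
def score(n,g,c):
    return samp(g,n,circ(c,204,33.0)).mean()-samp(g,n,circ(c,204,37)).mean()
for n,g in(('scene',gs),('top',gt)):
    best=max((score(n,g,(x,y)),x,y) for x in np.arange(420,455,1) for y in np.arange(-412,-380,1)); print(n,best)
best=max((score('scene',gs,(x,y))+score('top',gt,(x,y)),x,y) for x in np.arange(420,455,1) for y in np.arange(-412,-380,1)); print('both',best)
def ov(c,f,pts=[]):
    o=[]
    for n,I in(('scene',S),('top',T)):
        J=cv2.resize(I,None,fx=4,fy=4,interpolation=2)
        for r,z in circs(c):
            p=((proj(n,circ(c,z,r))+.5)*4-.5).round().astype(int); cv2.polylines(J,[p],True,(0,0,255),1)
        m=(proj(n,[c[0],c[1],120])[0]*4).astype(int); o.append(J[m[1]-250:m[1]+250,m[0]-200:m[0]+200])
    cv2.imwrite(f,np.hstack(o))
ov(best[1:],'pics/ov1.png')
# tray crop
o=[]
for n,I,u in(('scene',S,(440,260)),('top',T,(130,215))):
    J=I[u[1]-75:u[1]+75,u[0]-60:u[0]+60]; o.append(cv2.resize(J,(400,500),interpolation=2))
cv2.imwrite('pics/tray1.png',np.hstack(o))
```

```text
scene (np.float64(71.23333333333333), np.int64(438), np.int64(-393))Traceback (most recent call last):
  File "<stdin>", line 15, in <module>
  File "<stdin>", line 15, in <genexpr>
  File "<stdin>", line 13, in score
  File "<stdin>", line 10, in samp
  File "h.py", line 9, in proj
    c,M,o=cam(n); p=(np.atleast_2d(P)-o)@M; return np.c_[c['cx']+c['fx']*p[:,0]/-p[:,2], c['cy']+c['fy']*-p[:,1]/-p[:,2]]
          ~~~^^^
  File "h.py", line 7, in cam
    c=cams.camera_info(n); q=c['attitude']; M=R.from_quat([q[1],q[2],q[3],q[0]]).as_matrix(); return c,M,np.array(c['xyz'])
ValueError: time passes only in moves, steps and waits
```

Too many camera_info calls, so I'll cache it.

```bash
cat > fix.py <<'E'
s=open('h.py').read()
s=s.replace("def cam(n):\n    c=cams.camera_info(n);","import functools\n@functools.cache\ndef cam(n):\n    c=cams.camera_info(n);")
open('h.py','w').write(s)
E
python3 fix.py
cat > fit.py <<'E'
from h import *
np.set_printoptions(precision=1,suppress=True)
def samp(g,n,P):
    p=proj(n,P).astype(np.float32); return cv2.remap(g,p[:,0].reshape(1,-1),p[:,1].reshape(1,-1),cv2.INTER_LINEAR)[0].astype(float)
def score(n,g,c,z):
    return samp(g,n,circ(c,z,33.0)).mean()-samp(g,n,circ(c,z,37)).mean()
def fitrim(S,T,c0,z,w=15):
    r={}
    for n,I in(('scene',S),('top',T)):
        r[n]={(x,y):score(n,I.min(2),(x,y),z) for x in np.arange(c0[0]-w,c0[0]+w) for y in np.arange(c0[1]-w,c0[1]+w)}
    r['both']={k:r['scene'][k]+r['top'][k] for k in r['top']}
    for n in r: print(n,max((v,k) for k,v in r[n].items()))
    return max((v,k) for k,v in r['both'].items())[1]
def ov(S,T,c,f,circs,half=(200,250),sc=4,zc=120,lines=()):
    o=[]
    for n,I in(('scene',S),('top',T)):
        J=cv2.resize(I,None,fx=sc,fy=sc,interpolation=2)
        J=cv2.copyMakeBorder(J,300,300,300,300,cv2.BORDER_CONSTANT)
        for q in [circ(c,z,r) for r,z in circs]+list(lines):
            p=((proj(n,q)+.5)*sc-.5+300).round().astype(int); cv2.polylines(J,[p],True,(0,0,255),1)
        m=(proj(n,[c[0],c[1],zc])[0]*sc+300).astype(int); o.append(J[m[1]-half[1]:m[1]+half[1],m[0]-half[0]:m[0]+half[0]])
    cv2.imwrite(f,np.hstack(o))
E
python3 - <<'E'
from fit import *
S=cv2.imread('pics/scene1.png');T=cv2.imread('pics/top1.png')
c=fitrim(S,T,(437,-396),204)
ov(S,T,c,'pics/ov1.png',[(27.3,0)]+[(34,96+36*k) for k in range(4)])
o=[]
for n,I,u in(('scene',S,(450,250)),('top',T,(130,215))):
    J=I[u[1]-75:u[1]+75,u[0]-60:u[0]+60]; o.append(cv2.resize(J,(400,500),interpolation=2))
cv2.imwrite('pics/tray1.png',np.hstack(o))
print(ctrl.sense()['time_s'])
E
```

```text
scene (np.float64(71.23333333333333), (np.int64(438), np.int64(-393)))
top (np.float64(110.78333333333333), (np.int64(434), np.int64(-392)))
both (np.float64(158.83333333333331), (np.int64(434), np.int64(-393)))
1.0
```

View pics/ov1.png

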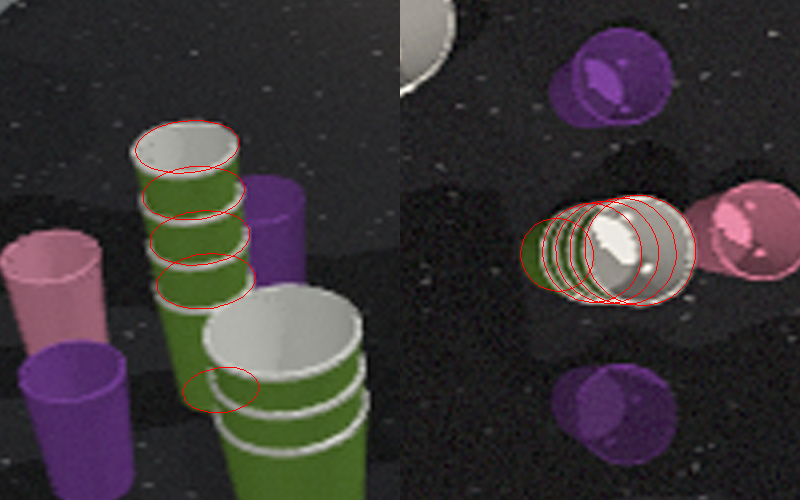

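View pics/tray1.png

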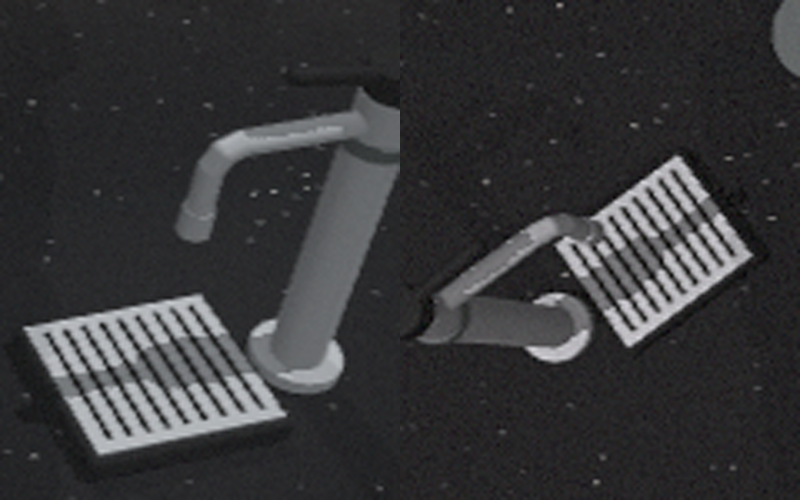

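Run:
```python
from fit import *
S=cv2.imread('pics/scene1.png');T=cv2.imread('pics/top1.png')
k=.3
sc=np.array([(25,327),(203,295),(286,415),(100,455)])*k+(390,175)-.35
tp=np.array([(281,157),(352,255),(229,347),(157,243)])*k+(70,140)-.35
for n,p in(('scene',sc),('top',tp)):
    q=np.array([atz(n,u,22) for u in p]); print(n,q[:,:2].tolist(),'c',q.mean(0)); print(np.linalg.norm(q-np.roll(q,-1,0),axis=1))
    for i in range(4):
        d=q[(i+1)%4]-q[i]; print(np.degrees(np.arctan2(d[1],d[0])))
ns=np.array([195,236])*k+(390,175); nt=np.array([190,234])*k+(70,140)
print('noz',tri(ns,nt),atz('scene',ns,153),atz('top',nt,153))
cs=np.array([296,362])*k+(390,175); ct=np.array([157,327])*k+(70,140)
print('col',atz('scene',cs,8),atz('top',ct,8))
s=ctrl.sense(); q=s['ee_rot']; print(R.from_quat([*q[1:],q[0]]).as_matrix())
```

```text
scene [[537.9220825286524, 232.8956161006625], [456.05128166852, 345.31430390422037], [550.0923078680163, 412.991880552571], [633.134657850554, 303.59744778384055]] c [544.3 323.7  22. ]
[139.1 115.9 137.3 118.6]
126.06460913178206
35.741060229447555
-52.79752241439949
-143.40359440823596
top [[627.7512816335582, 300.64080300602285], [537.0046402399508, 233.2095643424696], [454.4244373769935, 343.0990138595953], [549.4301731592262, 412.32659049691]] c [542.2 322.3  22. ]
[113.1 137.5 117.6 136.4]
-143.38501340169665
126.92428939023439
36.07960113454397
-54.9594424480742
noz [541.4 326.7 147.7] [548.1 325.7 153. ] [540.6 325.3 153. ]
col [483.8 417.2   8. ] [472.5 414.6   8. ]
[[ 0.4 -0.9  0. ]
 [-0.9 -0.4  0. ]
 [-0.  -0.  -1. ]]
```

```bash
cat > mv.py <<'E'
from h import *
np.set_printoptions(precision=4,suppress=True)
def pose():
    s=ctrl.sense(); q=s['ee_rot']; return s,np.array(s['eef_pos']),R.from_quat([*q[1:],q[0]]).as_matrix()
def to(P):
    s,p,M=pose(); d=M.T@(np.array(P,float)-p); print('total tool units',d/750,'mm',d); return d/750
def st():
    s,p,M=pose(); print('t',round(s['time_s'],2),'p',p.round(1),'F',np.round(s['force'],2),'w',round(s['grip_width'],3),'j',np.round(s['joints'],2)); print(M.round(3))
E
python3 - <<'E'
from mv import *
st(); to([434.5,-393,231])
E
```

```text
t 1.0 p [ 206.8 -482.6  231.3] F [-0.36  0.39 -0.96] w 1.0 j [-1.39  0.31  1.5   0.    1.33 -0.22]
[[ 0.394 -0.919  0.   ]
 [-0.919 -0.394  0.   ]
 [-0.    -0.    -1.   ]]
total tool units [ 0.0098 -0.3262  0.0004] mm [   7.3632 -244.6131    0.2996]
```

Call:
play_rows(steps=[[[0.001,-0.01,0],[0,0,0]],[[0.001,-0.025,0],[0,0,0]],[[0.001,-0.04,0],[0,0,0]],[[0.001,-0.04,0],[0,0,0]],[[0.001,-0.04,0],[0,0,0]],[[0.001,-0.04,0],[0,0,0]],[[0.001,-0.04,0],[0,0,0]],[[0.001,-0.04,0],[0,0,0]],[[0.001,-0.03,0],[0,0,0]],[[0.001,-0.0212,0],[0,0,0]],[[0,0,0],[0,0,0]],[[0,0,0],[0,0,0]]], grip=0, squeeze=30)

```text
time_s: 2.2
eef_pos: [434.3, -393.2, 231.2]
ee_rot: [0.0, 0.835, -0.55, -0.0]
force: [-0.4, -0.0, -1.5]
grip_width: 0.996
```

Run:
```python
from mv import *
from fit import ov
S=cap('scene','scene2.png')[:,:,::-1].copy();T=cap('top','top2.png')[:,:,::-1].copy()
st(); to([434.5,-393,173])
ov(S,T,(434.5,-393),'pics/ov2.png',[(34,96+36*k) for k in range(4)],zc=200)
```

```text
t 2.3 p [ 433.8 -393.6  231.3] F [0.2 0.9 0.4] w 1.003 j [-0.9  0.5  1.3 -0.   1.4  0.2]
[[ 0.4 -0.9 -0. ]
 [-0.9 -0.4 -0. ]
 [ 0.   0.  -1. ]]
total tool units [-0.  -0.   0.1] mm [-0.3 -0.8 58.3]
```

View pics/ov2.png

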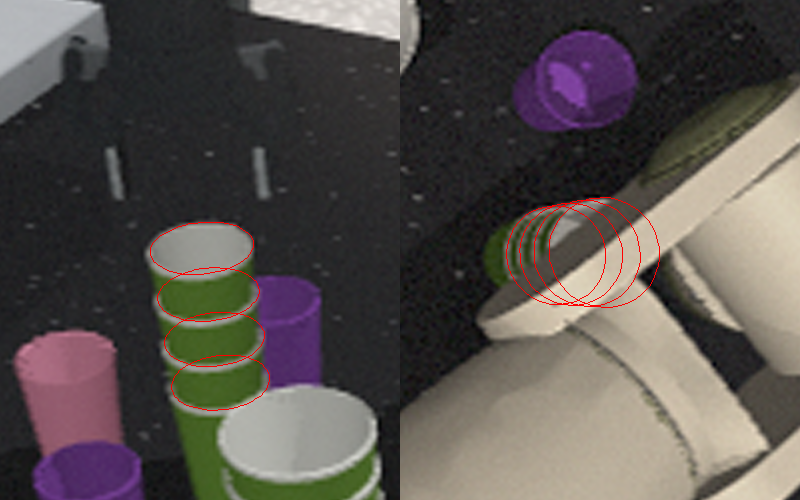

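The scene view shows the finger tips at about (122,198) and (267,197) in the overlay. Their middle, column 194, lies on the extrapolated stack axis. I'll descend next.

Call:
play_rows(steps=[[[0,0,0.01],[0,0,0]],[[0,0,0.015],[0,0,0]],[[0,0,0.015],[0,0,0]],[[0,0,0.015],[0,0,0]],[[0,0,0.012],[0,0,0]],[[0,0,0.01],[0,0,0]],[[0,0,0],[0,0,0]],[[0,0,0],[0,0,0]]])

```text
time_s: 3.1
eef_pos: [434.7, -393.2, 173.7]
ee_rot: [0.0, 0.835, -0.551, 0.0]
force: [-0.8, -0.3, 0.2]
grip_width: 1.004
```

Call:
play_rows(steps=[[[0,0,0],[0,0,0]],[[0,0,0],[0,0,0]],[[0,0,0],[0,0,0]],[[0,0,0],[0,0,0]]], grip=0.14)

```text
time_s: 3.5
eef_pos: [434.6, -393.1, 173.7]
ee_rot: [0.0, 0.835, -0.551, 0.0]
force: [-0.0, -0.1, -0.1]
grip_width: 0.855
```

Run:
```python
from mv import *
I=cap('scene','scene3.png'); st()
cv2.imwrite('pics/c3.png',cv2.resize(I[80:200,120:270,::-1],(750,600),interpolation=2))
```

```text
t 3.55 p [ 434.6 -393.1  173.6] F [-0.62 -0.1  -0.19] w 0.861 j [-0.94  0.49  1.39  0.    1.26  0.23]
[[ 0.394 -0.919  0.   ]
 [-0.919 -0.394 -0.   ]
 [ 0.    -0.    -1.   ]]
```

View pics/c3.png

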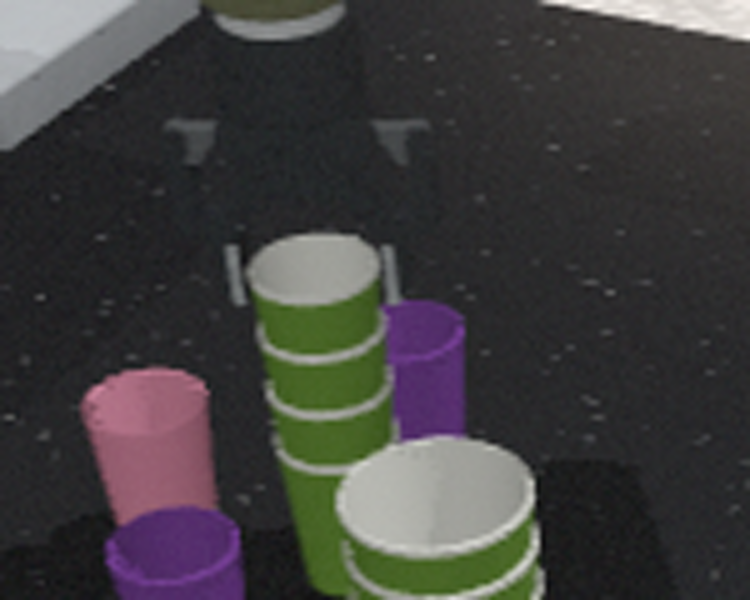

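The pads straddle only the top tumbler, with their tips about 25 mm below its rim. The right-hand gap is smaller, so I shift about 1.3 mm and then close.

Call:
play_rows(steps=[[[-0.0017,0,0],[0,0,0]],[[0,0,0],[0,0,0]],[[0,0,0],[0,0,0]]], grip=0.18)

```text
time_s: 3.85
eef_pos: [434.1, -392.0, 173.6]
ee_rot: [0.0, 0.835, -0.551, 0.0]
force: [0.5, -0.8, 0.7]
grip_width: 0.821
```

Call:
play_rows(steps=[[[0,0,0],[0,0,0]],[[0,0,0],[0,0,0]],[[0,0,0],[0,0,0]]], grip=0.21)

```text
time_s: 4.15
eef_pos: [434.1, -392.1, 173.7]
ee_rot: [0.0, 0.835, -0.551, 0.0]
force: [-0.1, -0.6, 1.3]
grip_width: 0.792
```

Call:
play_rows(steps=[[[0,0,0],[0,0,0]],[[0,0,0],[0,0,0]],[[0,0,0],[0,0,0]],[[0,0,0],[0,0,0]],[[0,0,0],[0,0,0]],[[0,0,0],[0,0,0]]], grip=0.6, squeeze=35)

```text
time_s: 4.75
eef_pos: [434.2, -392.2, 173.9]
ee_rot: [0.0, 0.835, -0.551, 0.0]
force: [-0.0, -1.1, 5.8]
grip_width: 0.774
```

Run:
```python
from mv import *
I=cap('scene','scene4.png'); st()
cv2.imwrite('pics/c4.png',cv2.resize(I[80:200,120:270,::-1],(750,600),interpolation=2))
```

```text
t 4.8 p [ 434.2 -392.2  173.9] F [ 0.92 -0.69  5.22] w 0.777 j [-0.93  0.49  1.39 -0.    1.26  0.23]
[[ 0.394 -0.919  0.001]
 [-0.919 -0.394 -0.001]
 [ 0.001 -0.    -1.   ]]
```

View pics/c4.png

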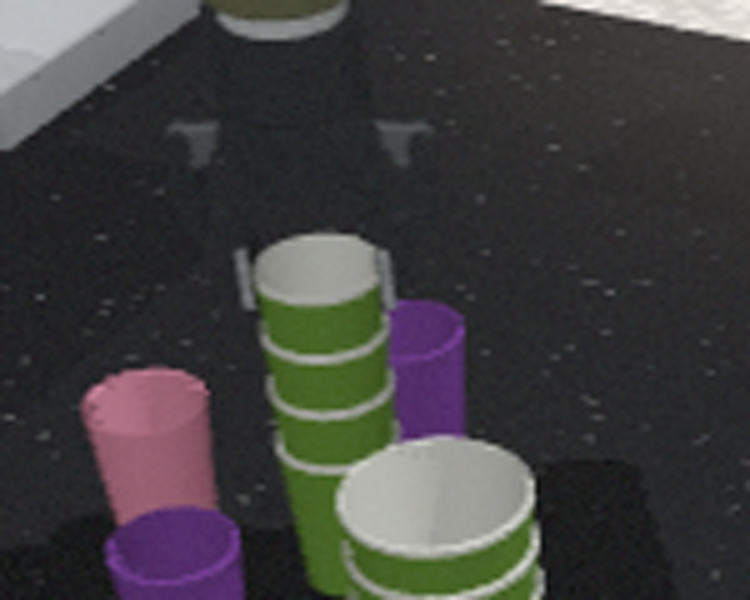

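```bash
cat > sh.py <<'E'
import cv2,numpy as np,sys
def sh(a,b,box):
    x0,y0,x1,y1=box
    A=cv2.imread(a)[y0:y1,x0:x1]; B=cv2.imread(b)
    A=cv2.resize(A,None,fx=8,fy=8,interpolation=2); p=6; C=cv2.resize(B[y0-p:y1+p,x0-p:x1+p],None,fx=8,fy=8,interpolation=2)
    r=cv2.matchTemplate(C,A,cv2.TM_CCOEFF_NORMED); _,v,_,l=cv2.minMaxLoc(r); return (l[0]/8-p,l[1]/8-p,round(v,3))
E
python3 - <<'E'
from sh import sh
for nm,b in dict(top=(169,126,198,142),r2=(170,144,197,154),r3=(172,156,199,165),r4=(173,168,192,177),foot=(176,178,187,200),ref=(185,166,230,200)).items():
    print(nm,sh('pics/scene3.png','pics/scene4.png',b),sh('pics/scene1.png','pics/scene4.png',b))
E
```

```text
top (0.75, 0.125, 0.946) (1.375, 0.125, 0.912)
r2 (0.75, 0.0, 0.984) (0.75, 0.125, 0.938)
r3 (0.5, 0.0, 0.977) (0.5, 0.125, 0.941)
r4 (0.125, 0.0, 0.991) (0.125, 0.0, 0.982)
foot (-0.125, -0.125, 0.987) (-0.125, -0.125, 0.978)
ref (0.0, 0.0, 0.999) (0.0, 0.0, 0.993)
```

Call:
play_rows(steps=[[[0.0014,0,0],[0,0,0]],[[0.0013,0,0],[0,0,0]],[[0,0,0],[0,0,0]]])

```text
time_s: 5.1
eef_pos: [434.8, -393.3, 173.8]
ee_rot: [-0.0, 0.835, -0.55, -0.001]
force: [-0.6, 1.0, 7.0]
grip_width: 0.771
```

Run:
```python
from mv import *
I=cap('scene','scene5.png'); st()
from sh import sh
for nm,b in dict(top=(169,126,198,142),r2=(170,144,197,154),r3=(172,156,199,165),r4=(173,168,192,177),foot=(176,178,187,200),ref=(185,166,230,200)).items():
    print(nm,sh('pics/scene3.png','pics/scene5.png',b))
```

```text
t 5.15 p [ 434.8 -393.3  173.8] F [-0.91  0.97  6.62] w 0.775 j [-0.94  0.49  1.39  0.    1.26  0.23]
[[ 0.394 -0.919 -0.   ]
 [-0.919 -0.394  0.001]
 [-0.001 -0.    -1.   ]]
top (0.25, 0.125, 0.949)
r2 (0.25, 0.125, 0.983)
r3 (0.0, 0.0, 0.991)
r4 (0.0, 0.0, 0.998)
foot (-0.125, -0.125, 0.988)
ref (0.0, 0.0, 0.999)
```

Call:
play_rows(steps=[[[0.0003,0,-0.001],[0,0,0]],[[0,0,-0.002],[0,0,0]],[[0,0,-0.002],[0,0,0]],[[0,0,-0.002],[0,0,0]],[[0,0,-0.003],[0,0,0]],[[0,0,-0.003],[0,0,0]],[[0,0,-0.003],[0,0,0]],[[0,0,-0.004],[0,0,0]],[[0,0,-0.004],[0,0,0]],[[0,0,-0.004],[0,0,0]]])

```text
time_s: 6.15
eef_pos: [435.0, -394.0, 194.9]
ee_rot: [0.0, 0.835, -0.551, 0.0]
force: [-0.2, 0.7, -0.5]
grip_width: 0.776
```

Run:
```python
from mv import *
I=cap('scene','scene6.png'); st()
cv2.imwrite('pics/c6.png',cv2.resize(I[80:200,120:270,::-1],(750,600),interpolation=2))
from sh import sh
for nm,b in dict(r2=(170,144,197,154),r3=(172,156,199,165),r4=(173,168,192,177),foot=(176,178,187,200)).items():
    print(nm,sh('pics/scene3.png','pics/scene6.png',b))
```

```text
t 6.2 p [ 435.1 -394.2  195.4] F [0.66 0.11 0.61] w 0.772 j [-0.94  0.48  1.36 -0.    1.31  0.23]
[[ 0.394 -0.919  0.001]
 [-0.919 -0.394 -0.001]
 [ 0.001 -0.    -1.   ]]
r2 (0.0, 0.0, 0.981)
r3 (0.0, 0.0, 0.996)
r4 (0.0, 0.0, 0.999)
foot (-0.125, -0.125, 0.989)
```

View pics/c6.png

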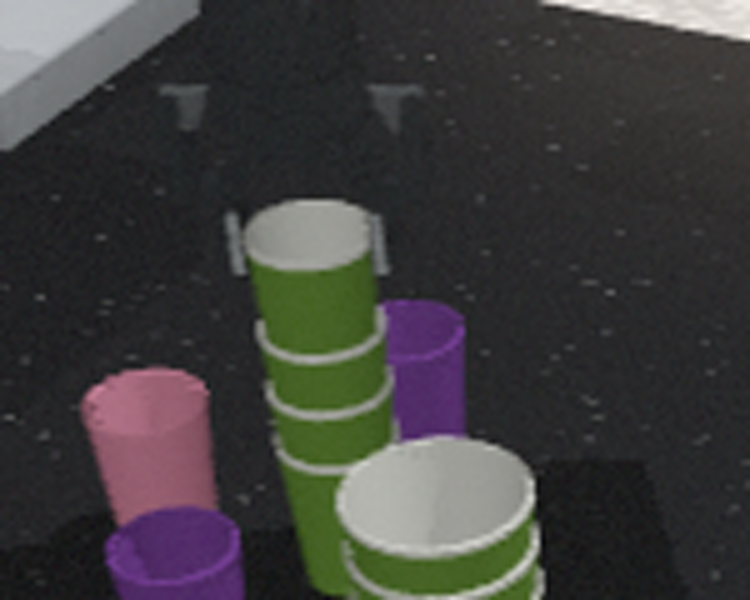

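The tumbler came loose and the lower rims are unmoved. I continue straight up.

Call:
play_rows(steps=[[[0,0,-0.006],[0,0,0]],[[0,0,-0.008],[0,0,0]],[[0,0,-0.01],[0,0,0]],[[0,0,-0.01],[0,0,0]],[[0,0,-0.012],[0,0,0]],[[0,0,-0.014],[0,0,0]],[[0,0,-0.014],[0,0,0]],[[0,0,-0.012],[0,0,0]],[[0,0,-0.006],[0,0,0]],[[0,0,0],[0,0,0]],[[0,0,0],[0,0,0]]])

```text
time_s: 7.3
eef_pos: [434.9, -393.9, 263.2]
ee_rot: [-0.0, 0.835, -0.551, -0.0]
force: [-0.1, 0.1, -0.4]
grip_width: 0.776
```

Run:
```python
from mv import *
I=cap('scene','scene7.png'); st()
cv2.imwrite('pics/c7.png',cv2.resize(I[50:200,110:270,::-1],(640,600),interpolation=2))
from sh import sh
for nm,b in dict(r2=(170,147,197,154),r3=(172,156,199,165),r4=(173,168,192,177),foot=(176,178,187,200)).items():
    print(nm,sh('pics/scene3.png','pics/scene7.png',b))
to([540,110,262])
```

```text
t 7.35 p [ 434.9 -393.9  263. ] F [-0.76  0.42 -0.69] w 0.77 j [-0.94  0.43  1.24 -0.    1.46  0.23]
[[ 0.394 -0.919 -0.001]
 [-0.919 -0.394  0.001]
 [-0.001  0.    -1.   ]]
r2 (-0.125, -0.625, 0.605)
r3 (0.0, 0.0, 0.996)
r4 (0.0, 0.0, 0.999)
foot (-0.125, 0.0, 0.989)
total tool units [-0.5624 -0.3935  0.0018] mm [-421.7682 -295.0925    1.3558]
```

View pics/c7.png

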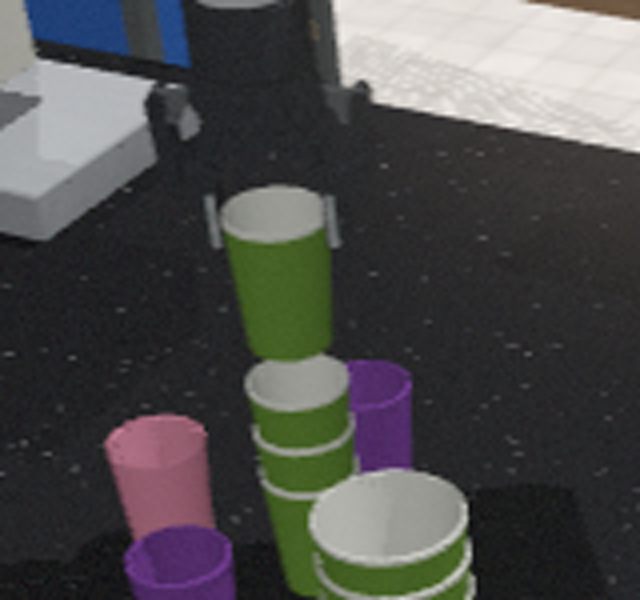

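The tumbler is clear and upright, and the remaining stack of three is undisturbed. I carry it to bare counter near (540,110), passing slightly higher.

Call:
play_rows(steps=[[[-0.01,-0.007,-0.01],[0,0,0]],[[-0.02,-0.014,-0.015],[0,0,0]],[[-0.03,-0.021,-0.015],[0,0,0]],[[-0.0325,-0.02275,-0.01],[0,0,0]],[[-0.0325,-0.02275,0],[0,0,0]],[[-0.0325,-0.02275,0],[0,0,0]],[[-0.0325,-0.02275,0],[0,0,0]],[[-0.0325,-0.02275,0],[0,0,0]],[[-0.0325,-0.02275,0],[0,0,0]],[[-0.0325,-0.02275,0],[0,0,0]],[[-0.0325,-0.02275,0],[0,0,0]],[[-0.0325,-0.02275,0],[0,0,0]],[[-0.0325,-0.02275,0],[0,0,0]],[[-0.0325,-0.02275,0],[0,0,0]],[[-0.0325,-0.02275,0],[0,0,0]],[[-0.0325,-0.02275,0],[0,0,0]],[[-0.0325,-0.02275,0],[0,0,0]],[[-0.03,-0.021,0],[0,0,0]],[[-0.01,-0.007,0],[0,0,0]],[[-0.0074,-0.005,0],[0,0,0]]])

```text
time_s: 9.35
eef_pos: [539.7, 111.1, 301.7]
ee_rot: [-0.0, 0.835, -0.55, 0.0]
force: [-0.2, -0.9, -0.2]
grip_width: 0.775
```

Run:
```python
from mv import *
st();to([540,110,66.5])
I=cap('scene','scene8.png')
```

```text
t 9.35 p [539.7 111.1 301.7] F [-0.17 -0.87 -0.17] w 0.775 j [-0.01  0.33  1.29 -0.    1.52  1.15]
[[ 0.395 -0.919  0.001]
 [-0.919 -0.395 -0.   ]
 [ 0.    -0.001 -1.   ]]
total tool units [0.0014 0.0004 0.3136] mm [  1.0461   0.2786 235.2186]
```

View pics/scene8.png

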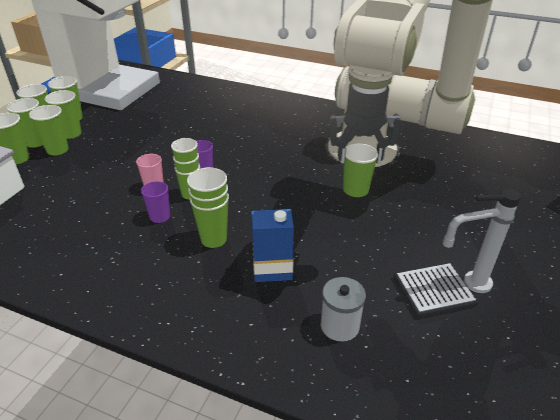

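Call:
play_rows(steps=[[[0.0014,0,0.01],[0,0,0]],[[0,0,0.02],[0,0,0]],[[0,0,0.03],[0,0,0]],[[0,0,0.035],[0,0,0]],[[0,0,0.035],[0,0,0]],[[0,0,0.035],[0,0,0]],[[0,0,0.035],[0,0,0]],[[0,0,0.035],[0,0,0]],[[0,0,0.03],[0,0,0]],[[0,0,0.02],[0,0,0]],[[0,0,0.012],[0,0,0]],[[0,0,0.008],[0,0,0]],[[0,0,0],[0,0,0]],[[0,0,0],[0,0,0]]])

```text
time_s: 10.8
eef_pos: [540.9, 108.8, 72.9]
ee_rot: [-0.0, 0.835, -0.551, 0.0]
force: [0.1, 0.8, -0.5]
grip_width: 0.776
```

Run:
```python
from mv import *
st();to([540,110,66.5])
I=cap('scene','scene9.png')
cv2.imwrite('pics/c9.png',cv2.resize(I[120:270,280:440,::-1],(640,600),interpolation=2))
```

```text
t 10.8 p [540.9 108.8  72.9] F [ 0.07  0.81 -0.54] w 0.776 j [-0.01  0.54  1.6  -0.    0.99  1.15]
[[ 0.394 -0.919  0.001]
 [-0.919 -0.394 -0.   ]
 [ 0.    -0.001 -1.   ]]
total tool units [-0.002   0.0004  0.0086] mm [-1.4751  0.3191  6.4355]
```

View pics/c9.png

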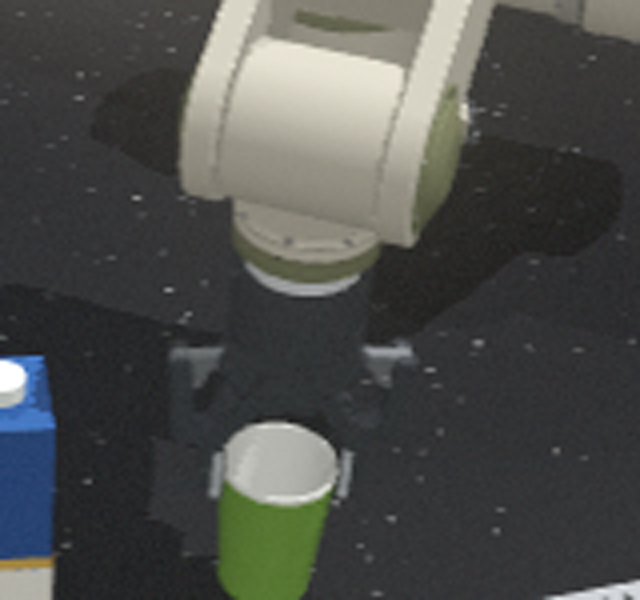

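Call:
play_rows(steps=[[[0,0,0.002],[0,0,0]],[[0,0,0.002],[0,0,0]],[[0,0,0.002],[0,0,0]],[[0,0,0.0015],[0,0,0]],[[0,0,0],[0,0,0]],[[0,0,0],[0,0,0]]])

```text
time_s: 11.45
eef_pos: [540.5, 109.0, 66.7]
ee_rot: [0.0, 0.835, -0.551, -0.0]
force: [0.4, 0.7, -0.2]
grip_width: 0.775
```

Call:
play_rows(steps=[[[0,0,0.001],[0,0,0]],[[0,0,0],[0,0,0]]])

```text
time_s: 11.65
eef_pos: [540.9, 109.0, 66.4]
ee_rot: [-0.0, 0.835, -0.551, 0.0]
force: [-1.1, 0.1, 4.2]
grip_width: 0.772
```

Call:
play_rows(steps=[[[0,0,0.001],[0,0,0]],[[0,0,0],[0,0,0]]])

```text
time_s: 11.85
eef_pos: [541.2, 109.1, 66.3]
ee_rot: [-0.001, 0.835, -0.551, 0.001]
force: [-2.7, 0.6, 9.8]
grip_width: 0.774
```

Call:
play_rows(steps=[[[0,0,-0.0014],[0,0,0]],[[0,0,0],[0,0,0]]])

```text
time_s: 12.05
eef_pos: [540.7, 108.9, 66.4]
ee_rot: [-0.0, 0.835, -0.551, 0.0]
force: [0.3, 0.5, 3.1]
grip_width: 0.775
```

Call:
play_rows(steps=[[[0,0,0],[0,0,0]],[[0,0,0],[0,0,0]],[[0,0,0],[0,0,0]]], grip=0.1)

```text
time_s: 12.35
eef_pos: [540.4, 108.9, 66.0]
ee_rot: [0.0, 0.835, -0.551, -0.0]
force: [0.3, 0.4, -0.1]
grip_width: 0.903
```

Call:
play_rows(steps=[[[0,0,0],[0,0,0]],[[0,0,0],[0,0,0]]], grip=0)

```text
time_s: 12.55
eef_pos: [540.5, 109.0, 66.1]
ee_rot: [0.0, 0.835, -0.551, -0.0]
force: [0.3, -0.0, 0.1]
grip_width: 1.0
```

Run:
```python
from mv import *
st();print(repr(ctrl.sense()['joints']))
I=cap('scene','scene10.png')
cv2.imwrite('pics/c10.png',cv2.resize(I[120:270,280:440,::-1],(640,600),interpolation=2))
```

```text
t 12.55 p [540.5 109.   66.1] F [ 0.26 -0.01  0.15] w 1.0 j [-0.01  0.55  1.61  0.    0.98  1.15]
[[ 0.394 -0.919 -0.   ]
 [-0.919 -0.394  0.   ]
 [-0.     0.    -1.   ]]
array([-0.0136,  0.5525,  1.608 ,  0.    ,  0.9813,  1.1524])
```

View pics/c10.png

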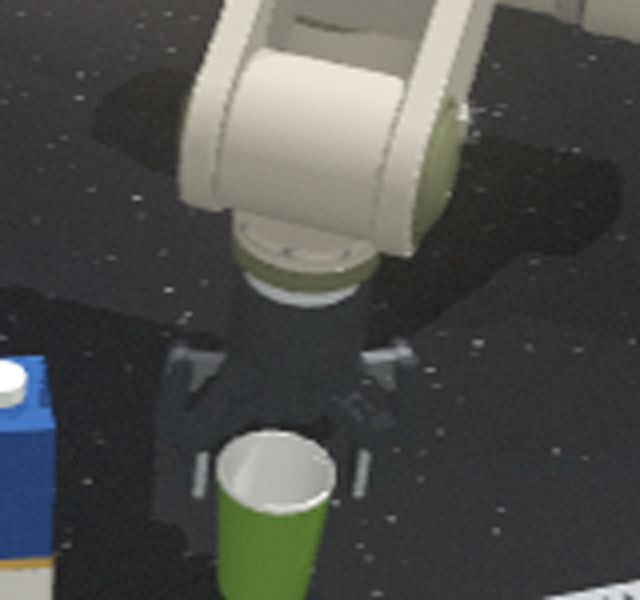

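The tumbler stands free at about (540.5,109). I lift away.

Call:
play_rows(steps=[[[0,0,-0.01],[0,0,0]],[[0,0,-0.02],[0,0,0]],[[0,0,-0.03],[0,0,0]],[[0,0,-0.04],[0,0,0]],[[0,0,-0.05],[0,0,0]],[[0,0,-0.05],[0,0,0]],[[0,0,-0.05],[0,0,0]],[[0,0,-0.04],[0,0,0]],[[0,0,-0.02],[0,0,0]]])

```text
time_s: 13.5
eef_pos: [540.8, 109.0, 302.4]
ee_rot: [-0.001, 0.835, -0.55, 0.002]
force: [-0.5, -0.9, -0.1]
grip_width: 1.002
```

Run:
```python
from mv import *
from scipy.optimize import least_squares
s,p,M=pose(); print(s['time_s'],p,s['joints'])
D=[([206.75,-482.58,231.29],[-1.389,.3134,1.4984,0,1.331]),([434.6,-393.1,173.6],[-.94,.49,1.39,0,1.26]),([434.9,-393.9,263],[-.94,.43,1.24,0,1.46]),([540.5,109,66.1],[-.0136,.5525,1.608,0,.9813]),([539.7,111.1,301.7],[-.01,.33,1.29,0,1.52]),(p,s['joints'])]
def f(x):
    h,L1,L2,e,a=x; r=[]
    for p,j in D:
        p=np.array(p); j1=j[0]; rad=p[0]*np.cos(j1)+p[1]*np.sin(j1); lat=-p[0]*np.sin(j1)+p[1]*np.cos(j1)
        t=j[1]+j[2]
        r+= [L1*np.sin(j[1])+L2*np.sin(t)+a*np.cos(t)-rad, h+L1*np.cos(j[1])+L2*np.cos(t)-a*np.sin(t)-p[2], e-lat]
    return r
o=least_squares(f,[-100,450,400,110,0]); print(o.x,np.round(o.fun,1))
```

```text
13.5 [540.8433 109.0005 302.3618] [-0.0135  0.3319  1.2883  0.      1.5167  1.1524]
[-57.8219 447.5875 395.6773 117.2076  44.7287] [-0.5 -1.2  1.1  0.2  0.5 -1.9  1.3  2.3 -1.7 -0.1 -0.1  0.9 -0.5 -0.2
  0.7 -0.5 -1.2  0.9]
```

Call:
play_rows(steps=[[[0,0,0],[0.18,0,0]],[[0,0,0],[0.18,0,0]],[[0,0,0],[0.18,0,0]],[[0,0,0],[0,0,0]],[[0,0,0],[0,0,0]]])

```text
time_s: 14.0
eef_pos: [540.5, 108.7, 299.7]
ee_rot: [-0.175, 0.816, -0.538, 0.116]
force: [0.3, -0.9, -0.1]
grip_width: 1.0
```

```bash
cat > kin.py <<'E'
from mv import *
from scipy.optimize import least_squares
def Rz(a): return R.from_euler('z',a).as_matrix()
def Ry(a): return R.from_euler('y',a).as_matrix()
K=dict(L1=447.6,L2=395.7,e=117.2,a=44.7,h=-57.8,L6=250.,s4=1)
def fk(j,K=K):
    t=j[1]+j[2]
    w=Rz(j[0])@np.array([K['L1']*np.sin(j[1])+K['L2']*np.sin(t)+K['a']*np.cos(t),K['e'],K['h']+K['L6']+K['L1']*np.cos(j[1])+K['L2']*np.cos(t)-K['a']*np.sin(t)])
    M=Rz(j[0])@Ry(t)@Rz(K['s4']*j[3])@Ry(j[4])@Rz(j[5]+np.pi)
    return w+K['L6']*M[:,2],M
E
python3 - <<'E'
from kin import *
s,p,M=pose(); j=s['joints']; print(s['time_s'],p,j); print(M)
for s4 in(1,-1):
  for L6 in(200,250,300):
    q,N=fk(j,dict(K,s4=s4,L6=L6)); print(s4,L6,q-p, np.abs(N-M).max())
E
```

```text
14.0 [540.5241 108.7053 299.7366] [-0.1107  0.1111  1.6277  0.2357  1.0419  0.9733]
[[ 0.3935 -0.8384  0.3772]
 [-0.9193 -0.3591  0.1609]
 [ 0.0006 -0.4101 -0.912 ]]
1 200 [-22.512   -7.8097  -5.3363] 4.440892098500626e-16
1 250 [-3.6523  0.2365 -0.9386] 4.440892098500626e-16
1 300 [15.2075  8.2827  3.4591] 4.440892098500626e-16
-1 200 [-31.4248 -87.9649  -5.3363] 0.40077580808417845
-1 250 [-14.7932 -99.9575  -0.9386] 0.40077580808417845
-1 300 [   1.8383 -111.9501    3.4591] 0.40077580808417845
```

```bash
cat >> kin.py <<'E'
K.update(L6=256.)
lo=np.array([-2.94,-.97,.19,-1.23,.02,-2.88]);hi=np.array([2.94,2.17,2.56,4.37,3.11,2.88])
def tool(phi,del_):
    # jaws horizontal, heading azimuth phi, pitch down del_ (deg); tool x at az phi-90
    p,d=np.radians(phi),np.radians(del_)
    z=np.array([np.cos(p)*np.cos(d),np.sin(p)*np.cos(d),-np.sin(d)]); x=np.array([np.sin(p),-np.cos(p),0]); return np.c_[x,np.cross(z,x),z]
def ik(P,M,j0):
    def f(j):
        q,N=fk(j); return np.r_[(q-P)/100,(R.from_matrix(N.T@M)).as_rotvec()]
    j0=np.clip(j0,lo+1e-3,hi-1e-3)
    o=least_squares(f,j0,bounds=(lo,hi)); return o.x,np.linalg.norm(o.fun)
E
python3 - <<'E'
from kin import *
s,p,M=pose(); j=s['joints']
np.set_printoptions(precision=2,suppress=True)
for nm,c,z0 in(('ctr',(540.5,109),0),('tray',(542.5,323.5),22)):
  for phi in(10,25,40,55,70,90,110):
    for de in (18,):
      T=tool(phi,de); P=np.array([*c,z0+44])+17*T[:,2]
      best=None
      for g in [j,[-.5,.5,1.8,1,.8,0],[-.5,.5,1.8,2,.8,0],[0,.8,1.8,1.5,.8,-1],[-.8,.3,2,2.8,.6,-1.5],[.3,.8,1.5,1,1.2,0]]:
        x,r=ik(P,T,np.array(g,float))
        if best is None or r<best[1]-1e-4: best=(x,r)
      x,r=best; q,N=fk(x); t=x[1]+x[2]; w=q-K['L6']*N[:,2]; print(nm,phi,de,x,round(r,3),'wrist',w.round(0))
E
```

```text
ctr 10 18 [-0.15  0.78  2.28  2.8   1.18 -1.54] 0.0 wrist [317.  70. 118.]
ctr 25 18 [-0.32  0.78  2.25  2.36  1.18 -1.49] 0.0 wrist [334.  13. 118.]
ctr 40 18 [-0.42  0.79  2.16  1.95  1.18 -1.38] 0.0 wrist [366. -37. 118.]
ctr 55 18 [-0.47  0.81  2.03  1.61  1.23 -1.25] 0.0 wrist [410. -77. 118.]
ctr 70 18 [-0.47  0.84  1.87  1.33  1.34 -1.13] 0.0 wrist [ 463. -105.  118.]
ctr 90 18 [-0.43  0.92  1.63  1.05  1.54 -1.03] 0.0 wrist [ 540. -118.  118.]
ctr 110 18 [-0.36  1.01  1.38  0.83  1.77 -1.01] 0.0 wrist [ 618. -105.  118.]
tray 10 18 [ 0.45  0.75  2.01  3.48  0.9  -1.7 ] 0.0 wrist [319. 284. 140.]
tray 25 18 [ 0.3   0.74  2.07  2.98  0.93 -1.52] 0.0 wrist [336. 227. 140.]
tray 40 18 [ 0.16  0.74  2.06  2.51  0.97 -1.36] 0.0 wrist [368. 177. 140.]
tray 55 18 [ 0.05  0.76  1.99  2.08  1.04 -1.21] 0.0 wrist [412. 137. 140.]
tray 70 18 [-0.02  0.8   1.87  1.72  1.14 -1.07] 0.0 wrist [465. 110. 140.]
tray 90 18 [-0.04  0.87  1.64  1.35  1.34 -0.92] 0.0 wrist [543.  96. 140.]
tray 110 18 [-0.01  0.97  1.38  1.1   1.59 -0.84] 0.0 wrist [620. 110. 140.]
```

Run:
```python
from kin import *
np.set_printoptions(precision=3,suppress=True)
s,p,M=pose(); j=s['joints']
T=tool(60,18); c=np.array([540.5,109,44]); 
rv=R.from_matrix(M.T@T).as_rotvec(); print('rotvec units',rv/np.radians(45), np.degrees(np.linalg.norm(rv)))
jj=j
for k in range(0,13,2):
    N=M@R.from_rotvec(rv*k/12).as_matrix(); jj,r=ik(p,N,jj); print(k,jj,round(r,4))
P=c+17*T[:,2]; W=P-120*T[:,2]; print('W',W,'P',P)
d=T.T@(W-p); print('shift units to W',d/750, d)
for k in (.25,.5,.75,1):
    jj,r=ik(p+(W-p)*k,T,jj); print(k,jj,round(r,4))
for k in (.5,1):
    jj,r=ik(W+(P-W)*k,T,jj); print(k,jj,round(r,4))
```

```text
rotvec units [ 1.025 -0.627 -0.562] 59.67260276777669
0 [-0.113  0.113  1.624  0.236  1.044  0.971] 0.0
2 [-0.194  0.076  1.709  0.457  0.982  0.695] 0.0
4 [-0.278  0.06   1.783  0.693  0.978  0.394] 0.0
6 [-0.358  0.07   1.842  0.913  1.032  0.104] 0.0
8 [-0.426  0.106  1.883  1.09   1.13  -0.154] 0.0
10 [-0.479  0.165  1.905  1.22   1.255 -0.371] 0.0
12 [-0.515  0.244  1.906  1.31   1.394 -0.554] 0.0
W [491.521  24.165  75.829] P [548.584 123.002  38.747]
shift units to W [-0.     0.324 -0.032] [ -0.168 243.145 -23.742]
0.25 [-0.574  0.33   1.977  1.302  1.398 -0.721] 0.0
0.5 [-0.634  0.439  2.026  1.287  1.395 -0.886] 0.0
0.75 [-0.694  0.567  2.051  1.266  1.383 -1.045] 0.0
1 [-0.754  0.707  2.051  1.241  1.364 -1.189] 0.0
0.5 [-0.614  0.76   2.025  1.375  1.308 -1.202] 0.0
1 [-0.475  0.816  1.976  1.505  1.26  -1.203] 0.0
```

Call:
play_rows(steps=[[[0,0,0],[0.0854,-0.0522,-0.0468]],[[0,0,0],[0.0854,-0.0522,-0.0468]],[[0,0,0],[0.0854,-0.0522,-0.0468]],[[0,0,0],[0.0854,-0.0522,-0.0468]],[[0,0,0],[0.0854,-0.0522,-0.0468]],[[0,0,0],[0.0854,-0.0522,-0.0468]],[[0,0,0],[0.0854,-0.0522,-0.0468]],[[0,0,0],[0.0854,-0.0522,-0.0468]],[[0,0,0],[0.0854,-0.0522,-0.0468]],[[0,0,0],[0.0854,-0.0522,-0.0468]],[[0,0,0],[0.0854,-0.0522,-0.0468]],[[0,0,0],[0.0854,-0.0522,-0.0468]],[[0,0,0],[0,0,0]],[[0,0,0],[0,0,0]]])

```text
time_s: 15.4
eef_pos: [541.1, 109.0, 298.8]
ee_rot: [-0.568, 0.782, -0.209, 0.152]
force: [0.2, -0.4, 0.2]
grip_width: 0.995
```

Run:
```python
from kin import *
st(); T=tool(60,18); s,p,M=pose(); print('rot left',R.from_matrix(M.T@T).as_rotvec()/np.radians(45), 'fk err',fk(s['joints'])[0]-p)
to(np.array([540.5,109,44])-103*T[:,2])
```

```text
t 15.4 p [541.1 109.  298.8] F [ 0.2  -0.35  0.18] w 0.995 j [-0.51  0.24  1.91  1.31  1.39 -0.55]
[[ 0.867 -0.154  0.475]
 [-0.499 -0.268  0.824]
 [-0.    -0.951 -0.309]]
rot left [0.0001 0.0014 0.0002] fk err [-1.4552  2.6066  1.343 ]
total tool units [-0.0008  0.3232 -0.0327] mm [ -0.6375 242.4217 -24.5046]
```

Call:
play_rows(steps=[[[0,0.01,-0.0027],[0,0,0]],[[0,0.02,-0.003],[0,0,0]],[[0,0.03,-0.003],[0,0,0]],[[0,0.035,-0.003],[0,0,0]],[[0,0.035,-0.003],[0,0,0]],[[0,0.035,-0.003],[0,0,0]],[[0,0.035,-0.003],[0,0,0]],[[0,0.035,-0.003],[0,0,0]],[[0,0.03,-0.003],[0,0,0]],[[0,0.03,-0.003],[0,0,0]],[[0,0.02,-0.003],[0,0,0]],[[0,0.008,0],[0,0,0]],[[0,0,0],[0,0,0]],[[0,0,0],[0,0,0]]])

```text
time_s: 16.8
eef_pos: [492.0, 24.3, 76.3]
ee_rot: [-0.568, 0.781, -0.209, 0.153]
force: [-0.2, -0.5, 0.5]
grip_width: 1.001
```

Run:
```python
from kin import *
from fit import fitrim,ov
st()
S=cap('scene','scene11.png')[:,:,::-1].copy();T=cap('top','top11.png')[:,:,::-1].copy()
c=fitrim(S,T,(540,109),96,12)
ov(S,T,(540.5,109),'pics/ov11.png',[(27.3,0),(34,96)],zc=50)
```

```text
t 16.8 p [492.   24.3  76.3] F [-0.2 -0.5  0.5] w 1.001 j [-0.8  0.7  2.   1.2  1.4 -1.2]
[[ 0.9 -0.2  0.5]
 [-0.5 -0.3  0.8]
 [ 0.  -1.  -0.3]]
scene (np.float64(106.06666666666668), (np.int64(543), np.int64(108)))
top (np.float64(103.66666666666666), (np.int64(539), np.int64(109)))
both (np.float64(165.56666666666666), (np.int64(540), np.int64(108)))
```

View pics/ov11.png

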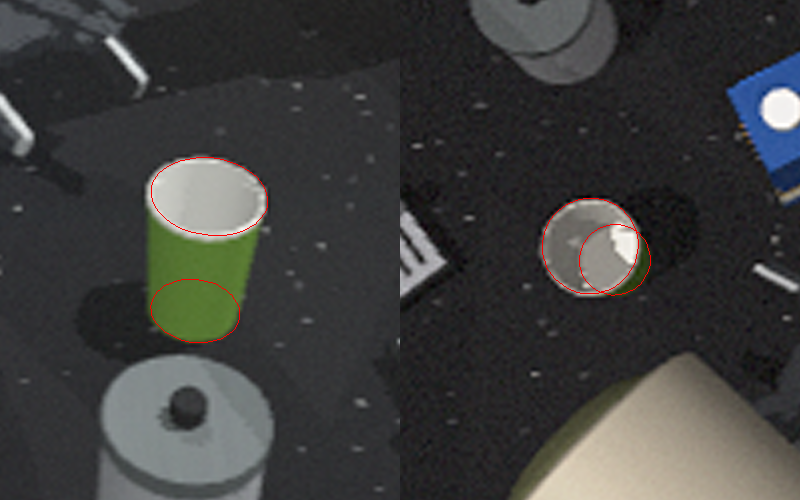

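View pics/scene11.png

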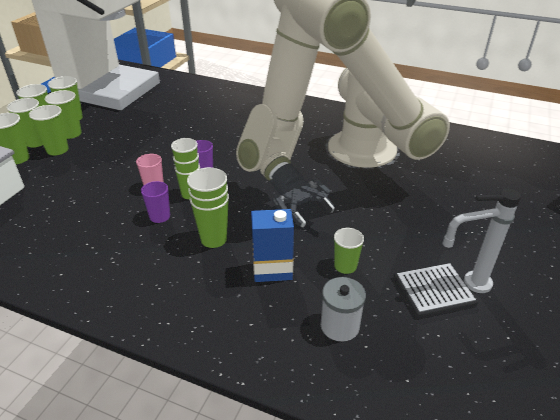

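The tumbler stands upright at about (540,109), with its scene rim at (348,238), matching the overlay. I move in along the tool axis.

Run:
```python
from kin import *
T=tool(60,18); to(np.array([540.4,108.8,44])+17*T[:,2])
```

```text
total tool units [-0.0004  0.0011  0.1595] mm [ -0.2967   0.8526 119.5916]
```

Call:
play_rows(steps=[[[-0.0004,0.001,0.01],[0,0,0]],[[0,0,0.02],[0,0,0]],[[0,0,0.02],[0,0,0]],[[0,0,0.02],[0,0,0]],[[0,0,0.02],[0,0,0]],[[0,0,0.02],[0,0,0]],[[0,0,0.018],[0,0,0]],[[0,0,0.015],[0,0,0]],[[0,0,0.01],[0,0,0]],[[0,0,0.0065],[0,0,0]],[[0,0,0],[0,0,0]],[[0,0,0],[0,0,0]]])

```text
time_s: 18.1
eef_pos: [548.4, 122.4, 38.3]
ee_rot: [-0.568, 0.781, -0.209, 0.153]
force: [0.9, 0.2, 0.3]
grip_width: 1.001
```

Run:
```python
from kin import *
st()
a=cap('scene','scene12.png');b=cap('top','top12.png')
cv2.imwrite('pics/c12.png',np.hstack([cv2.resize(x[:,:,::-1],(400,500),interpolation=2) for x in(a[190:290,300:380],b[165:265,190:270])]))
```

```text
t 18.1 p [548.4 122.4  38.3] F [0.91 0.21 0.29] w 1.001 j [-0.47  0.81  1.97  1.51  1.26 -1.2 ]
[[ 0.866 -0.153  0.476]
 [-0.5   -0.267  0.824]
 [ 0.001 -0.952 -0.307]]
```

View pics/c12.png

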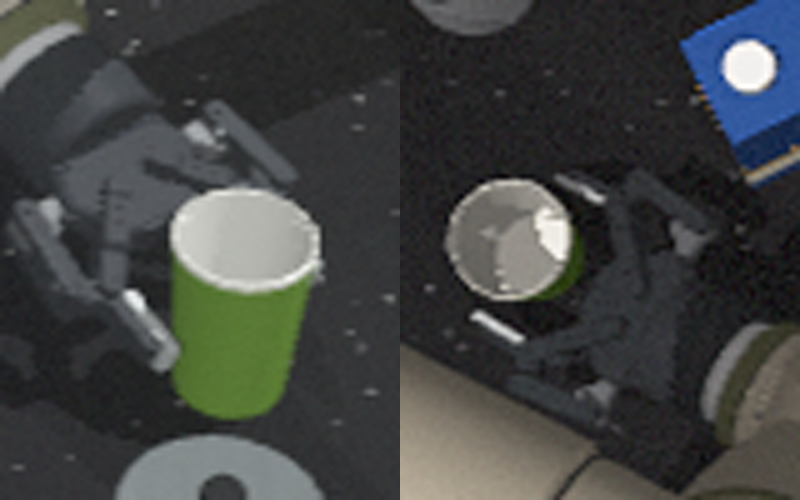

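Call:
play_rows(steps=[[[0,0,0.003],[0,0,0]],[[0,0,0.003],[0,0,0]],[[0,0,0],[0,0,0]]])

```text
time_s: 18.5
eef_pos: [550.5, 126.5, 36.8]
ee_rot: [-0.568, 0.781, -0.209, 0.153]
force: [0.4, 0.5, 0.5]
grip_width: 1.0
```

Call:
play_rows(steps=[[[0,0,0],[0,0,0]],[[0,0,0],[0,0,0]],[[0,0,0],[0,0,0]]], grip=0.2, squeeze=20)

```text
time_s: 18.8
eef_pos: [550.5, 126.3, 36.9]
ee_rot: [-0.568, 0.781, -0.209, 0.153]
force: [-0.2, 0.1, 0.7]
grip_width: 0.799
```

Call:
play_rows(steps=[[[0,0,0],[0,0,0]],[[0,0,0],[0,0,0]],[[0,0,0],[0,0,0]]], grip=0.26)

```text
time_s: 19.1
eef_pos: [550.6, 126.3, 36.9]
ee_rot: [-0.568, 0.781, -0.209, 0.153]
force: [1.1, 0.0, 0.4]
grip_width: 0.738
```

Call:
play_rows(steps=[[[0,0,0],[0,0,0]],[[0,0,0],[0,0,0]],[[0,0,0],[0,0,0]],[[0,0,0],[0,0,0]],[[0,0,0],[0,0,0]]], grip=0.6, squeeze=30)

```text
time_s: 19.6
eef_pos: [550.6, 126.3, 37.2]
ee_rot: [-0.569, 0.781, -0.209, 0.153]
force: [-1.0, -2.7, 5.5]
grip_width: 0.712
```

Run:
```python
from kin import *
st()
a=cap('scene','scene13.png');b=cap('top','top13.png')
cv2.imwrite('pics/c13.png',np.hstack([cv2.resize(x[:,:,::-1],(400,500),interpolation=2) for x in(a[190:290,300:380],b[165:265,190:270])]))
```

```text
t 19.6 p [550.6 126.3  37.2] F [-1.01 -2.67  5.53] w 0.712 j [-0.46  0.82  1.97  1.52  1.26 -1.2 ]
[[ 0.866 -0.153  0.476]
 [-0.5   -0.266  0.824]
 [ 0.001 -0.952 -0.307]]
```

View pics/c13.png

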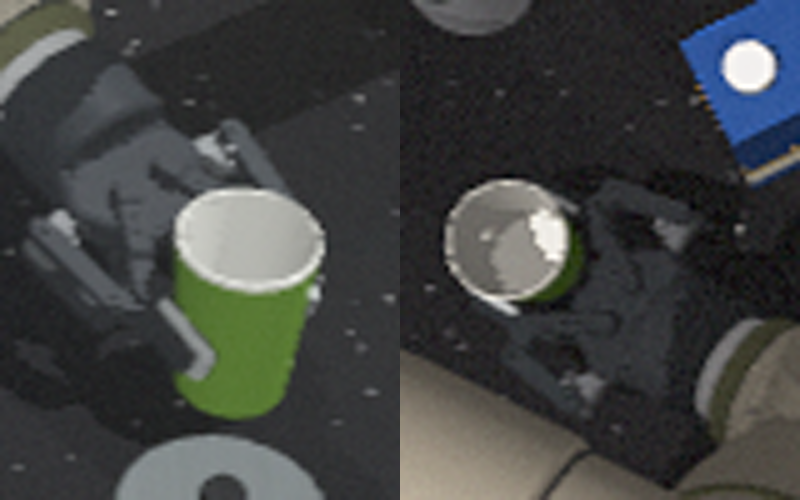

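Call:
play_rows(steps=[[[0,-0.0025,-0.0008],[0,0,0]],[[0,-0.005,-0.0016],[0,0,0]],[[0,-0.008,-0.0026],[0,0,0]],[[0,-0.01,-0.0032],[0,0,0]],[[0,-0.01,-0.0032],[0,0,0]],[[0,-0.007,-0.0023],[0,0,0]],[[0,-0.003,-0.001],[0,0,0]],[[0,0,0],[0,0,0]],[[0,0,0],[0,0,0]]])

```text
time_s: 20.6
eef_pos: [550.4, 126.4, 72.6]
ee_rot: [-0.568, 0.781, -0.209, 0.153]
force: [-0.5, 0.0, -0.8]
grip_width: 0.711
```

Run:
```python
from kin import *
from fit import fitrim,ov
st(); s,p,M=pose()
S=cap('scene','scene14.png')[:,:,::-1].copy();T=cap('top','top14.png')[:,:,::-1].copy()
c=fitrim(S,T,(540,109),132,12)
ov(S,T,(540.5,109),'pics/ov14.png',[(27.3,36),(34,132)],zc=80)
```

```text
t 20.6 p [550.4 126.4  72.6] F [-0.6  0.1 -0.8] w 0.711 j [-0.5  0.7  2.   1.5  1.3 -1.1]
[[ 0.9 -0.2  0.5]
 [-0.5 -0.3  0.8]
 [ 0.  -1.  -0.3]]
scene (np.float64(95.15), (np.int64(543), np.int64(110)))
top (np.float64(96.18333333333332), (np.int64(538), np.int64(110)))
both (np.float64(152.98333333333335), (np.int64(539), np.int64(110)))
```

View pics/ov14.png

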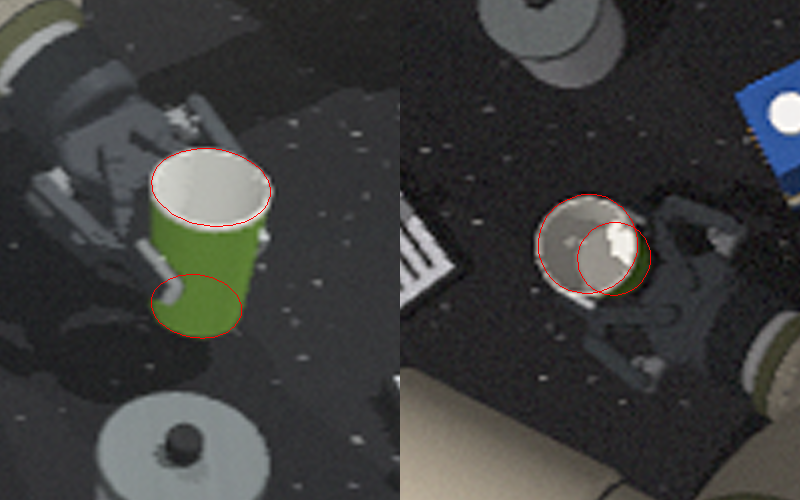

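Run:
```python
from kin import *
s,p,M=pose()
np.set_printoptions(precision=4,suppress=True)
d=M.T@np.array([2.2,213.8,0]); print(d/750)
jj=s['joints']
for k in (.25,.5,.75,1): jj,r=ik(p+np.array([2.2,213.8,0])*k,M,jj); print(jj,r)
```

```text
[-0.14   -0.0764  0.2363]
[-0.3482  0.7285  2.0051  1.6035  1.215  -1.1414] 1.6228350337437362e-10
[-0.2239  0.7285  2.0051  1.7194  1.1659 -1.1461] 7.917931883036315e-11
[-0.0972  0.7338  1.9864  1.8342  1.1132 -1.1432] 1.2321004926448692e-10
[ 0.0279  0.7447  1.9497  1.9434  1.0552 -1.134 ] 1.1067417659136338e-09
```

Call:
play_rows(steps=[[[-0.007,-0.0038,0.0118],[0,0,0]],[[-0.014,-0.0077,0.0236],[0,0,0]],[[-0.014,-0.0076,0.0236],[0,0,0]],[[-0.014,-0.0077,0.0236],[0,0,0]],[[-0.014,-0.0076,0.0236],[0,0,0]],[[-0.014,-0.0077,0.0236],[0,0,0]],[[-0.007,-0.0038,0.0118],[0,0,0]],[[0,0,0],[0,0,0]],[[0,0,0],[0,0,0]]])

```text
time_s: 21.6
eef_pos: [551.8, 254.3, 72.7]
ee_rot: [-0.568, 0.781, -0.209, 0.153]
force: [0.1, -0.5, -1.3]
grip_width: 0.711
```

Run:
```python
from kin import *
s,p,M=pose(); st()
to([552.6,340.2,72.6])
a=cap('scene','scene15.png');b=cap('top','top15.png')
cv2.imwrite('pics/c15.png',np.hstack([cv2.resize(x[:,:,::-1],(400,400),interpolation=2) for x in(a[170:330,350:510],b[130:290,70:230])]))
```

```text
t 21.6 p [551.8 254.3  72.7] F [ 0.13 -0.47 -1.33] w 0.711 j [-0.17  0.72  2.    1.77  1.14 -1.14]
[[ 0.866 -0.153  0.476]
 [-0.5   -0.267  0.824]
 [ 0.001 -0.952 -0.308]]
total tool units [-0.0563 -0.0306  0.0949] mm [-42.2107 -22.9537  71.159 ]
```

View pics/c15.png

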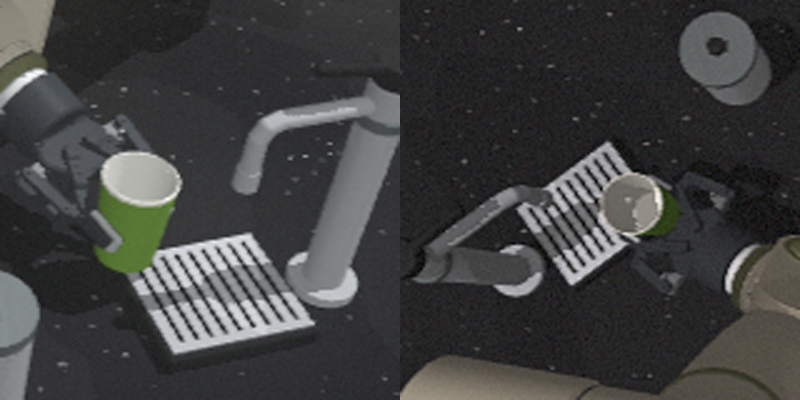

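The tumbler is level and over the tray edge (its scene rim is near (406,242)), with the nozzle at (448,242) ahead and clear. I do the rest of the traverse.

Call:
play_rows(steps=[[[-0.004,-0.0022,0.0068],[0,0,0]],[[-0.008,-0.0044,0.0136],[0,0,0]],[[-0.01,-0.0054,0.0169],[0,0,0]],[[-0.01,-0.0054,0.0169],[0,0,0]],[[-0.01,-0.0054,0.0169],[0,0,0]],[[-0.008,-0.0044,0.0136],[0,0,0]],[[-0.004,-0.0022,0.0068],[0,0,0]],[[-0.0023,-0.0012,0.0034],[0,0,0]],[[0,0,0],[0,0,0]],[[0,0,0],[0,0,0]]])

```text
time_s: 22.7
eef_pos: [552.7, 340.1, 72.7]
ee_rot: [-0.568, 0.781, -0.209, 0.153]
force: [-1.1, -0.3, -0.3]
grip_width: 0.709
```

Run:
```python
from kin import *
from fit import fitrim,ov
s,p,M=pose(); st()
to([552.6,340.2,72.6])
a=cap('scene','scene16.png');b=cap('top','top16.png')
S=a[:,:,::-1].copy();T=b[:,:,::-1].copy()
c=fitrim(S,T,(542,323),132,12)
ov(S,T,(542.5,323.3),'pics/ov16.png',[(27.3,36),(34,132),(10.5,153)],zc=100)
```

```text
t 22.7 p [552.7 340.1  72.7] F [-1.1 -0.3 -0.3] w 0.709 j [ 0.   0.7  1.9  1.9  1.1 -1.1]
[[ 0.9 -0.2  0.5]
 [-0.5 -0.3  0.8]
 [ 0.  -1.  -0.3]]
total tool units [-0.  0.  0.] mm [-0.2  0.   0.1]
scene (np.float64(95.16666666666666), (np.int64(545), np.int64(323)))
top (np.float64(71.21666666666667), (np.int64(540), np.int64(324)))
both (np.float64(115.46666666666667), (np.int64(542), np.int64(323)))
```

View pics/ov16.png

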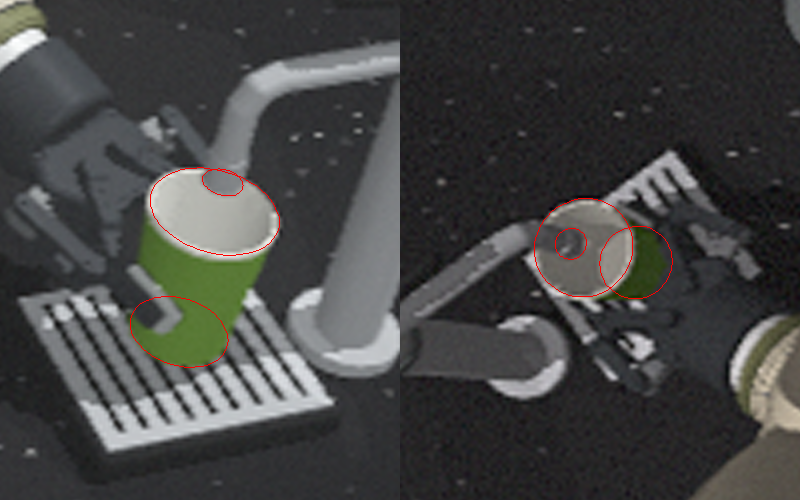

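Run:
```python
from kin import *
a=cv2.imread('pics/scene16.png');b=cv2.imread('pics/top16.png')
o=[]
for n,I in(('scene',a),('top',b)):
    u=proj(n,[542.5,323.3,145])[0].round().astype(int); x0,y0=u-20
    J=cv2.resize(I[y0:y0+40,x0:x0+40],(400,400),interpolation=cv2.INTER_CUBIC)
    J=cv2.convertScaleAbs(J,alpha=1.4,beta=20)
    for r,z in((10.5,153),):
        q=((proj(n,circ((542.5,323.3),z,r))-(x0,y0)+.5)*10).round().astype(int); cv2.polylines(J,[q],True,(0,0,255),1)
    o.append(J)
cv2.imwrite('pics/z16.png',np.hstack(o))
```

```text
(no output)
```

View pics/z16.png

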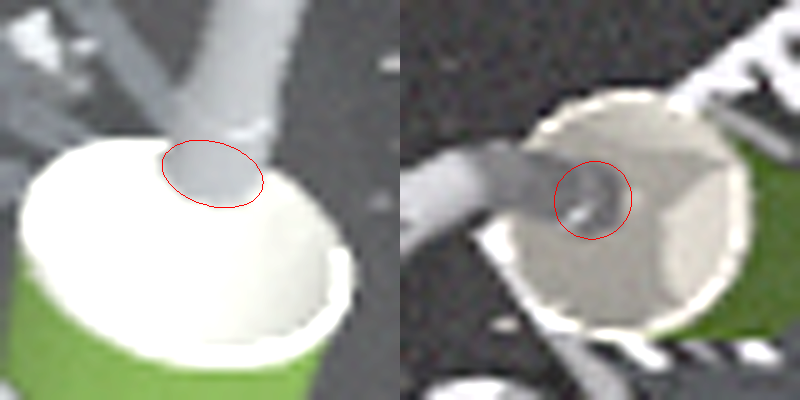

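The nozzle outline matches the target circle in both views, to about 1 mm. I lower next.

Call:
play_rows(steps=[[[0,0.003,0.001],[0,0,0]],[[0,0.004,0.0013],[0,0,0]],[[0,0.004,0.0013],[0,0,0]],[[0,0.003,0.001],[0,0,0]],[[0,0.0012,0.0003],[0,0,0]],[[0,0,0],[0,0,0]],[[0,0,0],[0,0,0]]])

```text
time_s: 23.5
eef_pos: [552.6, 340.4, 60.8]
ee_rot: [-0.568, 0.781, -0.209, 0.153]
force: [0.1, 0.7, -1.1]
grip_width: 0.714
```

Call:
play_rows(steps=[[[0,0.0008,0.0003],[0,0,0]],[[0,0,0],[0,0,0]],[[0,0,0],[0,0,0]]])

```text
time_s: 23.8
eef_pos: [552.6, 340.5, 60.1]
ee_rot: [-0.568, 0.781, -0.209, 0.153]
force: [-0.1, 0.6, 0.2]
grip_width: 0.712
```

Call:
play_rows(steps=[[[0,0.0008,0.0003],[0,0,0]],[[0,0,0],[0,0,0]],[[0,0,0],[0,0,0]]])

```text
time_s: 24.1
eef_pos: [552.6, 340.5, 59.4]
ee_rot: [-0.568, 0.781, -0.209, 0.153]
force: [0.4, -0.5, -0.9]
grip_width: 0.708
```

Call:
play_rows(steps=[[[0,0.0007,0.0002],[0,0,0]],[[0,0,0],[0,0,0]],[[0,0,0],[0,0,0]]])

```text
time_s: 24.4
eef_pos: [552.7, 340.5, 59.1]
ee_rot: [-0.569, 0.781, -0.209, 0.153]
force: [-0.6, 0.4, 1.8]
grip_width: 0.711
```

Call:
play_rows(steps=[[[0,0.0007,0.0002],[0,0,0]],[[0,0,0],[0,0,0]],[[0,0,0],[0,0,0]]])

```text
time_s: 24.7
eef_pos: [552.8, 340.6, 59.1]
ee_rot: [-0.569, 0.781, -0.209, 0.153]
force: [-1.9, 0.4, 5.0]
grip_width: 0.713
```

Call:
play_rows(steps=[[[0,-0.0007,-0.0002],[0,0,0]],[[0,0,0],[0,0,0]]])

```text
time_s: 24.9
eef_pos: [552.7, 340.5, 59.1]
ee_rot: [-0.568, 0.781, -0.209, 0.153]
force: [-0.5, 0.0, 3.5]
grip_width: 0.709
```

Run:
```python
from kin import *
from fit import fitrim,ov
st()
a=cap('scene','scene17.png');b=cap('top','top17.png')
S=a[:,:,::-1].copy();T=b[:,:,::-1].copy()
c=fitrim(S,T,(542,323),118,12)
ov(S,T,(542.5,323.5),'pics/ov17.png',[(27.3,22),(34,118),(10.5,153)],zc=100)
```

```text
t 24.9 p [552.7 340.5  59.1] F [-0.5  0.1  3.5] w 0.709 j [ 0.   0.8  1.9  2.   1.1 -1.2]
[[ 0.9 -0.2  0.5]
 [-0.5 -0.3  0.8]
 [ 0.  -1.  -0.3]]
scene (np.float64(91.13333333333333), (np.int64(545), np.int64(323)))
top (np.float64(54.233333333333334), (np.int64(541), np.int64(324)))
both (np.float64(116.96666666666667), (np.int64(542), np.int64(323)))
```

View pics/ov17.png

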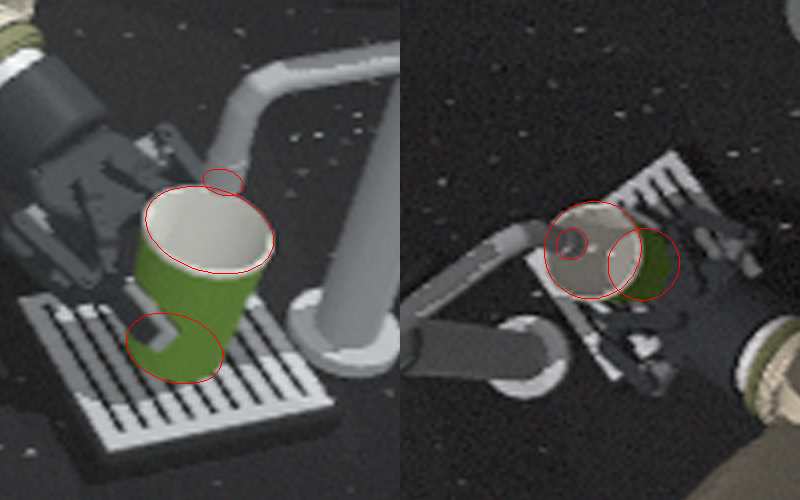

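Call:
play_rows(steps=[[[0,0,0],[0,0,0]],[[0,0,0],[0,0,0]],[[0,0,0],[0,0,0]]], grip=0.2)

```text
time_s: 25.3
eef_pos: [552.5, 340.4, 58.6]
ee_rot: [-0.568, 0.781, -0.209, 0.153]
force: [0.8, -0.6, -0.6]
grip_width: 0.8
```

Call:
play_rows(steps=[[[0,0,0],[0,0,0]],[[0,0,0],[0,0,0]],[[0,0,0],[0,0,0]]], grip=0)

```text
time_s: 25.6
eef_pos: [552.6, 340.5, 58.9]
ee_rot: [-0.568, 0.781, -0.209, 0.153]
force: [-0.6, -0.2, 0.0]
grip_width: 0.998
```

Run:
```python
from kin import *
st()
a=cap('scene','scene18.png');b=cap('top','top18.png')
cv2.imwrite('pics/c18.png',np.hstack([cv2.resize(x[:,:,::-1],(400,500),interpolation=2) for x in(a[210:310,390:470],b[160:260,110:190])]))
```

```text
t 25.6 p [552.6 340.5  58.9] F [-0.59 -0.22  0.03] w 0.998 j [ 0.03  0.77  1.94  1.96  1.06 -1.16]
[[ 0.866 -0.153  0.476]
 [-0.5   -0.267  0.824]
 [ 0.001 -0.952 -0.308]]
```

View pics/c18.png

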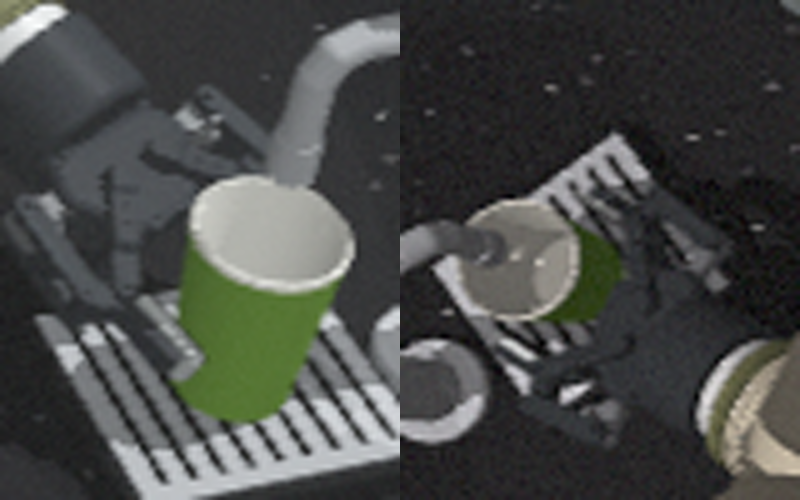

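Released and standing. I retreat the way I came.

Call:
play_rows(steps=[[[0,0,-0.006],[0,0,0]],[[0,0,-0.012],[0,0,0]],[[0,0,-0.018],[0,0,0]],[[0,0,-0.02],[0,0,0]],[[0,0,-0.02],[0,0,0]],[[0,0,-0.02],[0,0,0]],[[0,0,-0.02],[0,0,0]],[[0,0,-0.03],[0,0,0]],[[0,0,-0.03],[0,0,0]],[[0,0,-0.02],[0,0,0]],[[0,0,-0.01],[0,0,0]],[[0,0,0],[0,0,0]],[[0,0,0],[0,0,0]]])

```text
time_s: 27.0
eef_pos: [479.2, 213.2, 106.4]
ee_rot: [-0.568, 0.781, -0.209, 0.153]
force: [-0.1, 0.5, -0.3]
grip_width: 1.001
```

Run:
```python
from kin import *
from fit import fitrim,ov
from sh import sh
st()
a=cap('scene','scene19.png');b=cap('top','top19.png')
S=a[:,:,::-1].copy();T=b[:,:,::-1].copy()
c=fitrim(S,T,(542,323),118,12)
ov(S,T,(542.5,323.5),'pics/ov19.png',[(27.3,22),(34,118),(10.5,153)],zc=100)
for nm,bx in dict(r3=(172,156,199,165),r4=(173,168,192,177),foot=(176,178,187,200),large=(188,168,230,248),carton=(250,208,296,282),can=(320,280,366,340),pink=(136,154,164,190),pur=(142,182,172,222),pur2=(196,140,214,168),tap=(468,190,520,292)).items(): print(nm,sh('pics/scene1.png','pics/scene19.png',bx))
```

```text
t 27.0 p [479.2 213.2 106.4] F [-0.1  0.5 -0.3] w 1.001 j [-0.3  0.6  2.2  1.6  1.2 -1.2]
[[ 0.9 -0.2  0.5]
 [-0.5 -0.3  0.8]
 [ 0.  -1.  -0.3]]
scene (np.float64(93.31666666666668), (np.int64(545), np.int64(323)))
top (np.float64(59.33333333333333), (np.int64(541), np.int64(324)))
both (np.float64(122.23333333333332), (np.int64(542), np.int64(323)))
r3 (0.0, 0.0, 0.991)
r4 (0.0, 0.0, 0.997)
foot (-0.125, -0.125, 0.991)
large (0.0, 0.0, 0.997)
carton (0.0, 0.0, 0.994)
can (0.0, 0.0, 0.997)
pink (0.0, 0.0, 0.994)
pur (0.0, 0.0, 0.995)
pur2 (0.125, 0.0, 0.958)
tap (0.0, 0.0, 0.994)
```

View pics/ov19.png

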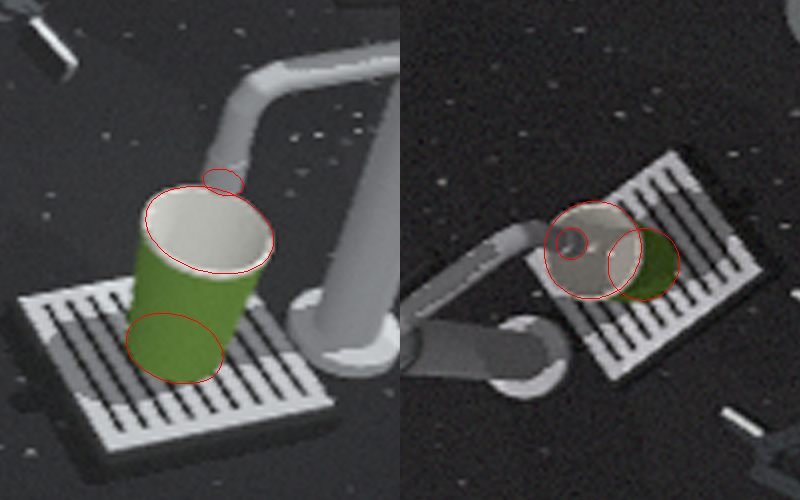

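View pics/scene19.png

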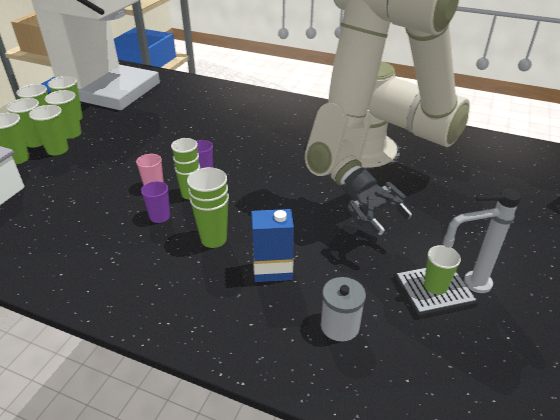

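The tumbler stands upright on the grate under the nozzle, with its scene rim near (442,257). The stack of three and the bystanders are unmoved. I hand in.

Run:
```python
from rig import ctrl
print(ctrl.finish_job())
```

```text
the job is handed in; nothing more can be done
None
```

The top tumbler is now standing upright on the drip tray, centred under the nozzle, and the job was handed in at about 27 s with the gripper open and well clear.

I broke it loose, lifted it straight up about 90 mm, and stood it on bare counter near (540, 109). I then gripped it from the side about 43 mm above its foot, carried it in below the nozzle and set it down.

**Last checks:**
- **Centring:** measured against the grate in the same picture, the tumbler is off by about 1 mm in the scene view and 2 mm in the top view.
- **Everything else:** the visible rims of the remaining stack, the large tumblers, carton, canister, tap, and the pink and purple tumblers moved 0.1 px or less in the scene view since the start. The second tumbler's rim could not be compared reliably after the lift, but it looked in place.

**Disagreements and slips:**
- The two cameras differ by about 4 mm in x on absolute positions, so I balanced them against the robot's own pose.
- While closing on the stack I first shifted the gripper the wrong way, which leaned the stack's upper part about 2 mm. I corrected this before lifting, and the stack's foot did not move.

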